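# Snap the door chime's circuit board onto its barbed posts

### The job

Set the loose green circuit board on the four white posts of the open door chime, with its orange terminal block at the end with the cable notch, let go of it, and press it down gently corner by corner (white buttons mark where) until all four posts have clicked through and it sits fully home. Feel for each click, and never lean on the board with more than about 18 newtons, or it cracks. Then let go, and leave the other things on the shelf as they are.

Things in the scene. Friction and masses are not known exactly. Their poses are not given: they have to be found in the camera images.
- board: Loose green circuit board 140 (x) x 90 (y) x 3 mm, about 150 g, flat on the shelf, parts side up. Origin: centre of its underside; x along the long side, away from the orange terminal block (12 x 40 x 12 mm high, 63 mm towards -x); z up. Four square 8 mm holes at x +-60, y +-36 mm. Four white press buttons (10 mm across, 3 mm high, rigid) on its top at x +-36, y +-36 mm, one near each hole.
- board_block (a point): Centre of the black transformer block in the middle of the board, the part to grip: 24 (x) x 32 (y) x 36 mm high. The point is half-way up: 18 mm above the board's top face, 21 mm above its underside. Axes as the board.
- carrier_center (a point): Middle of the black board carrier in the door chime's grey open housing (180 x 142 mm, walls 22 mm high, fixed), at the height of the posts' shoulders: 55 mm above the shelf at rest. x along the long side, away from the wall with the cable notch (46 mm wide, orange sill sticking out 14 mm); z up. Carrier plate 144 x 94 mm, its top 8 mm below this point; four white nylon snap posts at x +-60, y +-36 mm.
- carrier: The black carrier; origin on its plate's top face, 8 mm below carrier_center. It moves only vertically, up to 27 mm down, on soft buffers: about 0.8 N per mm after a first push of 0 to 7 N that differs each time and cannot be seen. Sluggish: press slowly. It sinks until a corner clicks, so the seated height at rest is not where the click comes; it rises again when let go.
- hole0 (a point): Centre of board hole 0 at the underside of the board (orange end, +y side in the board's axes); axes as the board.
- post0 (a point): Snap post 0, at its shoulder's top face; goes with hole 0 (posts 0 and 1 are at the cable-notch end). Axes as the carrier. Each post: a 14 mm square shoulder, a 4 mm round pin up to 15 mm above it, two spring barbs 11.6 mm across, 5.7 mm above it.
- hole1 (a point): Centre of board hole 1 at the underside of the board (orange end, -y side in the board's axes); axes as the board.
- post1 (a point): Snap post 1, at its shoulder's top face; goes with hole 1 (posts 0 and 1 are at the cable-notch end). Axes as the carrier. A board set on the posts rests on the barbs, underside about 8 mm above the shoulders, pins through its holes.
- hole2 (a point): Centre of board hole 2 at the underside of the board (far end from the orange, -y side in the board's axes); axes as the board.
- post2 (a point): Snap post 2, at its shoulder's top face; goes with hole 2 (posts 0 and 1 are at the cable-notch end). Axes as the carrier. A corner pushed with 8 to 15 N at its press button clicks past the barbs and sits on the shoulder (up to 1 mm play). Four at once need far more than the board may bear.
- hole3 (a point): Centre of board hole 3 at the underside of the board (far end from the orange, +y side in the board's axes); axes as the board.
- post3 (a point): Snap post 3, at its shoulder's top face; goes with hole 3 (posts 0 and 1 are at the cable-notch end). Axes as the carrier.
- dish_mid (a point): Bystander: pewter coin dish, 110 mm across, 25 mm high; its centre.
- doorstop: Bystander: black rubber doorstop wedge 110 x 42 x 36 mm; origin under its centre.
- key_a: Bystander: nickel padlock key, 57 x 24 x 4 mm, flat on the shelf.
- key_b: Bystander: a second such key.
- chime_cover: Bystander: the white chime cover, 165 x 135 x 40 mm, lying face up; origin under its centre.
- box_lid (a joint): Bystander: lid of the walnut box (140 x 200 x 75 mm) on the shelf's -y side, rad; 0 = shut.
Not all that is in view belongs to the job. There is more than one size of the part that bears carrier_center; the job needs the smallest. There is more than one size of the board; the one meant has the size given above.

How it is judged:
By the outcome, as a careful person would: the job done as asked, in the order asked, and still so for the second after the job is handed in, with the robot touching nothing.
It also fails if it takes over 67 s, if anything falls off the work surface, if the arm or the gripper's body presses on something with over 40 N, if the wrist force passes 120 N, or if a joint passes its speed limit or range.

### The arm

A 6-joint arm with a two-finger parallel gripper is mounted at the origin on the work surface. World frame = base frame: x ahead of the robot, y to its left, z up, the work surface at z = 0. Lengths are in m, angles in rad, forces in N, time in s.
With the tool pointing down it reaches from about 0.4 to 0.925 m from the base axis. Payload 3.4 kg.
Tool frame: the origin (TCP) lies midway between the tips of the shut fingers; the grasp point (between the pads) lies 19 mm behind it; y points along the fingers, z is the direction in which the jaws open and shut, and the axes are right-handed (so a half turn about y gives the same grasp; the last joint's range is limited). The gripper opens to 85 mm and grips with 20 to 120 N. Pads are 22 mm wide; open, the fingers measure 114 mm over their backs; the gripper's body (76 mm by 85 mm) begins 54 mm behind the grasp point. The pads swing forward as they close: fully open they stand 13 mm farther back than shut.
Start: joints at [-1.317, 0.307, 1.506, -0, 1.328, -0.073], TCP at [0.185, -0.545, 0.231] pointing down, gripper open.
Joint ranges: [-3.12, 3.12], [-1.05, 2.28], [0.14, 2.33], [-1.42, 4.57], [0.1, 2.73], [-2.68, 2.68]. Speed limits (rad/s): [2.57, 2.57, 3.14, 3.14, 3.14, 3.14].

### API

Orientations are given as a 3x3 rotation matrix whose columns are the frame's x, y, z axes.
In Python, from workcell import bot, optics gives the robot as it stands. The module is installed in compiled form; this text tells all that it offers.
- The arm moves only by the tool carry_out, never from a script. Its argument "commands" is a list of rows, each a list of 7 numbers: the shift along the tool's x, y, z in cm, then the turn, a rotation vector about the tool's x, y, z in rad, then the opening, from 0 (shut) to 1 (fully open). In form: [[dx, dy, dz, rx, ry, rz, jaw], ...]. A call has exactly 8 rows; each row is the pose to reach, as a shift and turn from the pose commanded when the call began, along the tool's axes at that moment; what a row does not reach only later rows make up. A row lasts 1/12 s, in which the tool goes at most 41.7 mm and 7.16 degrees, less where a joint would pass 70% of its speed; a pose out of reach is approached as far as the arm can. A call with a gripper value outside its range is refused whole. The fingers move at their own pace and stop on an object; "grip_force" is the grip in N (left out, the last holds). Time passes only in rows, so rows that repeat a pose let the fingers close, or fill a call up. It gives the time, the measured TCP pose, the force and the opening at its end, in the units of the state.
- bot.observe(): the state, without advancing time (a new reading comes with each control period).
- optics.grab_frame(name): name is "side" or "top"; returns a dict with "color" (400x640x3 uint8, red, green, blue), "intrinsics" (3x3 intrinsics, pixels), "k1" (the pictures are not rectified: a ray, as slopes to the right and down, at radius r is drawn at 1 + k1 r^2 times it, then the intrinsics apply), "R" (3x3) and "t" (3): a world point X has camera coordinates R X + t. Camera axes: x right, y down, z forward; pixel columns grow to the right and rows downward; lengths in m; the calibration is good to about 2 mm. A picture is of the moment at which its call begins. There is no depth.
- bot.hand_in(): hands the job in, once; it reports no verdict.
The state is a dict: "time_s": time; "q": joint angles; "joint_velocities": joint speeds; "joint_efforts": joint torques, N m; "eef_pos": TCP position; "tcp_rot": TCP orientation; "wrist_force": force on the tool from outside, world axes, zero at the start; "wrist_torque": the same for the moment, N m; "grip_width": finger opening in m.
Only numpy, scipy, OpenCV 4.12 (cv2) and the standard library are available. Lean on these libraries where they do the work, as an engineer would, in place of code of your own. Each camera call takes 0.05 s, during which the arm holds its last target.

## Working session

There is one attempt and no reset: what is moved stays moved. The work goes in short steps, Python scripts to look and compute and a tool call to move; the robot and the scene stay as the last step left them, time stands still between calls to the robot, and variables do not carry over. Pictures are saved under pics/ and viewed, and the job is handed in when it is done.

Besides the shell and the picture viewer there is one more tool, called after "Call:" by a JSON object that holds its "method" and its "body". carry_out: Moves the arm, as the interface text tells. Its arguments: {"type":"object","properties":{"commands":{"type":"array"},"grip_force":{"type":"number"}},"required":["commands"]}

```bash
mkdir -p pics; ls; cat > h.py <<'E'
import numpy as np, cv2, json
from workcell import bot, optics
def grab(n,save=None):
    f=optics.grab_frame(n)
    if save: cv2.imwrite('pics/'+save+'.png',f['color'][:,:,::-1]); np.savez('pics/'+save+'.npz',**{k:np.array(v) for k,v in f.items()})
    return f
def proj(f,X):
    X=np.atleast_2d(X); c=X@np.array(f['R']).T+np.array(f['t']); s=c[:,:2]/c[:,2:]; r2=(s**2).sum(1,keepdims=True)
    d=s*(1+float(f['k1'])*r2); K=np.array(f['intrinsics']); return np.c_[d[:,0]*K[0,0]+K[0,2],d[:,1]*K[1,1]+K[1,2]]
def ray(f,uv):
    uv=np.atleast_2d(uv).astype(float); K=np.array(f['intrinsics']); d=np.c_[(uv[:,0]-K[0,2])/K[0,0],(uv[:,1]-K[1,2])/K[1,1]]
    s=d.copy()
    for _ in range(30): s=d/(1+float(f['k1'])*(s**2).sum(1,keepdims=True))
    R=np.array(f['R']);t=np.array(f['t']); return -R.T@t, np.c_[s,np.ones(len(s))]@R
def onz(f,uv,z):
    o,d=ray(f,uv); return o+d*((z-o[2])/d[:,2])[:,None]
def load(n): return dict(np.load('pics/'+n+'.npz'))
E
python3 - <<'E'
from h import *
s=bot.observe()
for k,v in s.items(): print(k,np.round(v,4).tolist())
for n in('side','top'):
    f=grab(n,n+'0'); print(n,np.round(f['intrinsics'],1).tolist(),f['k1'],np.round(-np.array(f['R']).T@f['t'],3))
E
```

```text
pics
time_s 0.0
q [-1.3175, 0.3076, 1.5077, 0.0, 1.3284, -0.0735]
joint_velocities [-0.0003, 0.0003, -0.0005, 0.0013, 0.0011, 0.0002]
joint_efforts [0.0007, -45.7551, -25.1919, 0.0002, 0.0135, -0.0]
eef_pos [0.1844, -0.5439, 0.2304]
tcp_rot [[-0.9471, -0.0005, 0.321], [-0.321, 0.002, -0.9471], [-0.0002, -1.0, -0.0021]]
wrist_force [-0.5006, -0.8368, 0.5535]
wrist_torque [-0.0264, 0.0352, -0.0599]
grip_width 0.0852
side [[375.7, 0.0, 322.8], [0.0, 375.7, 198.7], [0.0, 0.0, 1.0]] -0.03492870602334361 [-0.023  0.646  1.034]
top [[452.8, 0.0, 317.5], [0.0, 452.8, 194.6], [0.0, 0.0, 1.0]] -0.057517400104047156 [ 0.454 -0.022  1.329]
```

View pics/top0.png

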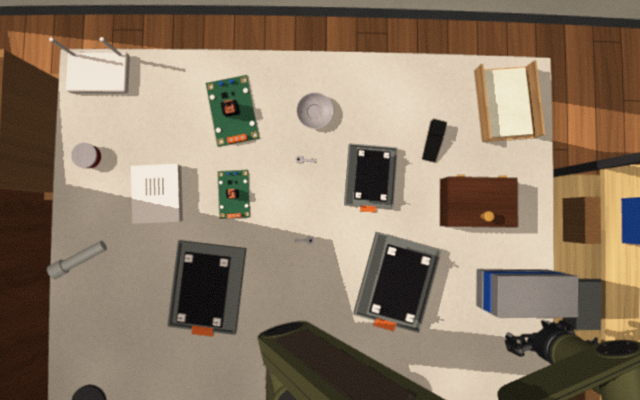

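View pics/side0.png

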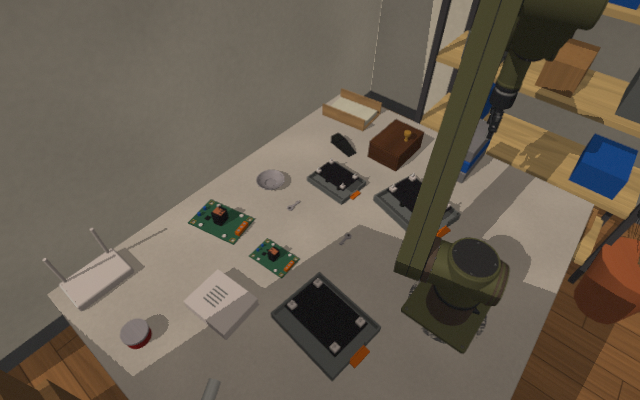

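The top view shows boards at (233,110), which is larger, and (234,194), which is smaller. There are open chimes at (371,177), which is the smallest, (207,287) and (398,281). By the description I want the board at (234,194) and the chime at (371,177). I'll check their sizes in metres and look at a crop.

```bash
cat > m.py <<'E'
from h import *
f=load('top0'); im=f['color']; hsv=cv2.cvtColor(im,cv2.COLOR_RGB2HSV)
def comps(m,x0,x1,y0,y1,amin):
    z=np.zeros_like(m); z[y0:y1,x0:x1]=m[y0:y1,x0:x1]
    c,_=cv2.findContours(z,cv2.RETR_EXTERNAL,cv2.CHAIN_APPROX_NONE)
    return [a for a in c if cv2.contourArea(a)>=amin]
g=cv2.inRange(hsv,(50,80,30),(90,255,255))
for a in comps(g,190,280,60,230,300):
    w=onz(f,a[:,0,:],0.003)[:,:2].astype(np.float32); print('board',cv2.minAreaRect(w),cv2.minAreaRect(a))
o=cv2.inRange(hsv,(3,150,120),(18,255,255))
for a in comps(o,190,420,60,340,6): print('orange',cv2.minAreaRect(a))
E
python3 m.py
python3 - <<'E'
from h import *
im=load('top0')['color'][:,:,::-1]
a=cv2.resize(im[160:230,205:265],None,fx=6,fy=6,interpolation=cv2.INTER_CUBIC)
b=cv2.resize(im[135:220,335:405],None,fx=6,fy=6,interpolation=cv2.INTER_CUBIC)
h=max(a.shape[0],b.shape[0]); c=np.zeros((h,a.shape[1]+b.shape[1],3),np.uint8); c[:a.shape[0],:a.shape[1]]=a; c[:b.shape[0],a.shape[1]:]=b
cv2.imwrite('pics/crop0.png',c)
E
```

```text
board ((0.5153640508651733, 0.20596536993980408), (0.13390982151031494, 0.08416825532913208), 3.6111702919006348) ((233.35223388671875, 193.805908203125), (45.683467864990234, 28.69705581665039), 87.70938873291016)
board ((0.762814462184906, 0.21670401096343994), (0.19007059931755066, 0.12005092203617096), 12.366094589233398) ((231.91978454589844, 110.41876220703125), (63.30896759033203, 40.60134506225586), 79.04593658447266)
orange ((201.99232482910156, 330.5615539550781), (20.961870193481445, 8.062257766723633), 7.125016689300537)
orange ((384.25469970703125, 323.85845947265625), (20.74144172668457, 8.10427188873291), 15.945395469665527)
orange ((233.5, 215.0), (4.0, 13.0), 90.0)
orange ((367.57379150390625, 208.18853759765625), (15.300539016723633, 5.522679805755615), 5.19442892074585)
orange ((231.0, 193.0), (8.0, 6.0), 90.0)
orange ((236.50001525878906, 138.0), (6.471832275390625, 19.807729721069336), 78.69007110595703)
orange ((229.20001220703125, 108.60000610351562), (6.957010269165039, 9.486831665039062), 71.56504821777344)
```

View pics/crop0.png

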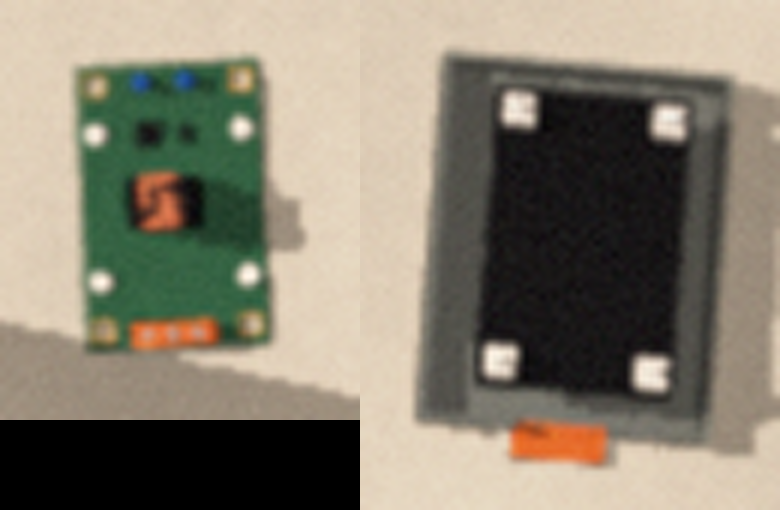

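The crop confirms the choice. The small board measures about 137 x 87 mm with its orange terminal at the image bottom, which is -x. The smallest chime has four posts and its orange notch also at the image bottom. Next I'll get precise poses from the buttons and posts.

```bash
cat > m2.py <<'E'
from h import *
def cent(f,uv,r,th):
    im=f['color'].astype(float); u,v=np.round(uv).astype(int)
    p=im[v-r:v+r+1,u-r:u+r+1]; w=np.clip(p.min(2)-th,0,None); yy,xx=np.mgrid[v-r:v+r+1,u-r:u+r+1]
    return np.array([(w*xx).sum(),(w*yy).sum()])/w.sum()
def fit(P,Q): # Q body 2D -> P world 2D
    a=P.mean(0);b=Q.mean(0);U,S,V=np.linalg.svd((Q-b).T@(P-a)); R=V.T@np.diag([1,np.sign(np.linalg.det(V.T@U.T))])@U.T
    t=a-R@b; return R,t,P-(Q@R.T+t), S
posts=np.array([[-60,36],[-60,-36],[60,-36],[60,36]])/1000.
btn=np.array([[-36,36],[-36,-36],[36,-36],[36,36]])/1000.
E
python3 - <<'E'
from m2 import *
f=load('top0')
c=np.array([[100,282],[248,275],[241,128],[95,134]])/6+[205,160]-.4
B=np.array([cent(f,p,3,140) for p in c]); W=onz(f,B,.0055)[:,:2]
R,t,res,_=fit(W,btn); print('board',t,np.degrees(np.arctan2(R[1,0],R[0,0])),'\n',res*1e3,[np.linalg.norm(W[i]-W[(i+1)%4]) for i in range(4)])
c=np.array([[140,360],[293,372],[310,122],[158,108]])/6+[335,135]-.4
P=np.array([cent(f,p,4,120) for p in c]); print(P)
for z in (.055,.06):
    W=onz(f,P,z)[:,:2]
    R,t,res,_=fit(W,posts); print('carr',t,np.degrees(np.arctan2(R[1,0],R[0,0])),'\n',res*1e3,[np.linalg.norm(W[i]-W[(i+1)%4]) for i in range(4)])
X=np.c_[posts@R.T+t,np.full(4,.055)]
s=load('side0'); print(proj(s,X)); 
im=s['color'][:,:,::-1]
a=cv2.resize(im[145:215,295:375],None,fx=7,fy=7,interpolation=cv2.INTER_CUBIC)
for p in proj(s,X): q=(p-[295,145]+.5)*7; cv2.circle(a,tuple(int(v) for v in q),4,(0,0,255),1)
for p in proj(s,X+[0,0,.015]): q=(p-[295,145]+.5)*7; cv2.circle(a,tuple(int(v) for v in q),4,(0,255,0),1)
cv2.imwrite('pics/crop1.png',a)
b=cv2.resize(im[230:285,240:310],None,fx=8,fy=8,interpolation=cv2.INTER_CUBIC); cv2.imwrite('pics/crop2.png',b)
E
```

```text
board [0.51521303 0.20724017] 4.035757899445205 
 [[-0.25776974  1.22072725]
 [ 0.39518367 -1.11189778]
 [-0.16167581 -0.79265079]
 [ 0.02426188  0.68382132]] [np.float64(0.07437439062439737), np.float64(0.07146788452964033), np.float64(0.07346029482482398), np.float64(0.07224568043482284)]
[[357.66824926 194.61127596]
 [382.94508512 196.8369028 ]
 [386.0309466  154.78337379]
 [360.87598306 152.69449486]]
carr [ 0.57331642 -0.19302364] -3.7834565272037377 
 [[ 0.35131404 -0.13465064]
 [-0.02490368  0.03657881]
 [-0.09195869  0.12393648]
 [-0.23445167 -0.02586465]] [np.float64(0.07185500929836636), np.float64(0.11992735531402927), np.float64(0.07184124465271995), np.float64(0.11940835305011079)]
carr [ 0.5728495  -0.19235338] -3.7834565272037364 
 [[ 0.57556348 -0.29062976]
 [ 0.21946689  0.16186829]
 [-0.31722593  0.27995765]
 [-0.47780443 -0.15119618]] [np.float64(0.07157302190618674), np.float64(0.11945671307897546), np.float64(0.07155931127843786), np.float64(0.1189397475846067)]
[[342.30834665 185.27038675]
 [354.95524016 175.42244986]
 [331.26105931 160.37712929]
 [318.4880628  169.46902463]]
```

View pics/crop1.png

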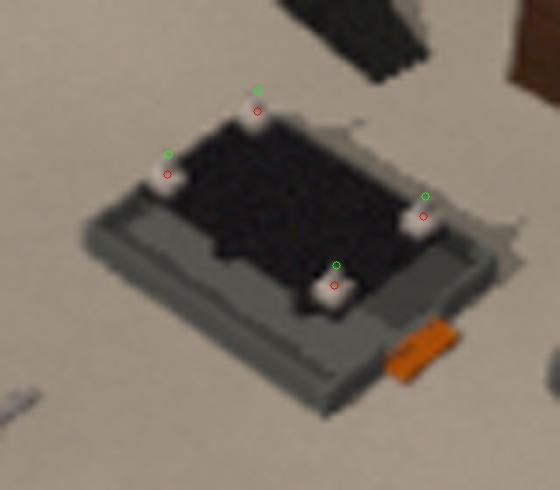

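View pics/crop2.png

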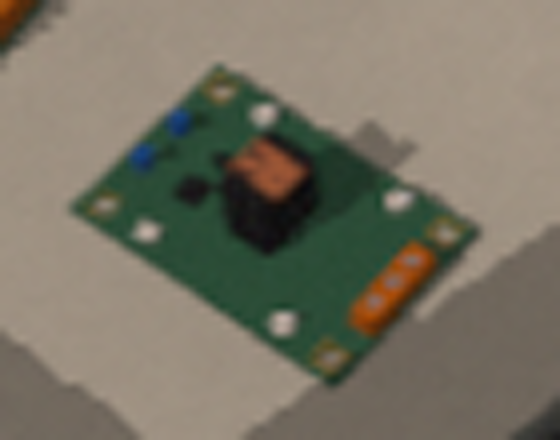

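```bash
python3 - <<'E'
from m2 import *
f=load('top0')
c=np.array([[100,282],[248,275],[241,128],[95,134]])/6+[205,160]-.4
def fits(f,B,n):
    W=onz(f,B,.0055)[:,:2]
    R,t,res,_=fit(W,btn); print(n,t,np.degrees(np.arctan2(R[1,0],R[0,0])),np.abs(res).max()*1e3); return R,t
for r,th in((2,120),(2,150),(1,100)):
    B=np.array([cent(f,cent(f,p,1,100),r,th) for p in c]); R,t=fits(f,B,(r,th))
s=load('side0'); c2=np.array([[282,323],[398,200],[264,114],[146,231]])/8+[240,230]-.4
for r,th in((2,80),(2,100),(1,80)):
    B=np.array([cent(s,cent(s,p,1,80),r,th) for p in c2]); fits(s,B,(r,th))
P=np.array([[p[0],p[1],.003] for p in np.array([[-70,45],[-70,-45],[70,-45],[70,45]])/1e3@R.T+t]); print(P)
for n,o,g in (('top0',(205,160),f),('side0',(240,230),s)):
    im=g['color'][:,:,::-1]; a=cv2.resize(im[o[1]:o[1]+70,o[0]:o[0]+70],None,fx=6,fy=6,interpolation=cv2.INTER_CUBIC)
    q=((proj(g,P)-o+.5)*6).astype(int); cv2.polylines(a,[q.reshape(-1,1,2)],True,(0,0,255),1)
    cv2.imwrite('pics/ov_'+n+'.png',a)
cv2.imwrite('pics/ov.png',np.hstack([cv2.imread('pics/ov_top0.png'),cv2.imread('pics/ov_side0.png')]))
E
```

```text
(2, 120) [0.51550153 0.2065508 ] 3.890297845865164 0.40952686270701033
(2, 150) [0.51548583 0.20650897] 3.8558535274811505 0.494931907885382
(1, 100) [0.51534075 0.20653436] 3.9750857681329332 0.6159085480729187
(2, 80) [0.51595284 0.20817169] 3.496806174351896 0.6601416192565934
(2, 100) [0.51605825 0.20815654] 3.5678998881412096 0.7152411484134535
(1, 80) [0.51592501 0.20842367] 3.587263356331213 0.6163421789447399
[[0.44238963 0.24657351 0.003     ]
 [0.44862867 0.15679003 0.003     ]
 [0.58829187 0.1664952  0.003     ]
 [0.58205283 0.25627869 0.003     ]]
```

View pics/ov.png

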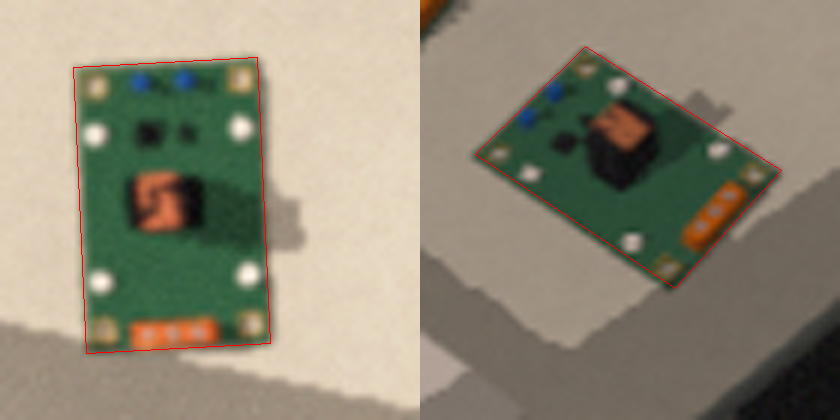

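```bash
cat > d.py <<'E'
from h import *
import sys
from scipy.spatial.transform import Rotation as Ro
def goalR(yaw): # tool x yaw deg, tool y down
    c,s=np.cos(np.radians(yaw)),np.sin(np.radians(yaw)); x=np.array([c,s,0]);y=np.array([0,0,-1.]); return np.c_[x,y,np.cross(x,y)]
def delta(p,yaw,s=None):
    s=s or bot.observe(); R=np.array(s['tcp_rot']); d=R.T@(np.array(p)-s['eef_pos'])*100
    r=Ro.from_matrix(R.T@goalR(yaw)).as_rotvec(); return d,r
if __name__=='__main__':
    a=[float(v) for v in sys.argv[1:5]]; s=bot.observe(); d,r=delta(a[:3],a[3],s)
    print('cm',np.round(d,2),'rad',np.round(r,4)); print('t',round(s['time_s'],2),'pos',np.round(s['eef_pos'],4),'F',np.round(s['wrist_force'],2),'T',np.round(s['wrist_torque'],2),'w',round(s['grip_width'],4),'q',np.round(s['q'],2))
E
python3 d.py 0.5 -0.15 0.23 183.8
```

```text
cm [-42.54   0.1  -27.18] rad [1.800e-03 2.605e-01 1.000e-04]
t 0.1 pos [ 0.1844 -0.544   0.2305] F [ 0.95 -0.38  0.14] T [ 0.01  0.05 -0.06] w 0.085 q [-1.32  0.31  1.51 -0.    1.33 -0.07]
```

Call:
{"method": "carry_out", "body": {"commands": [[-4,0,-2.6,0,0.03,0,1],[-8,0,-5.2,0,0.07,0,1],[-12,0,-7.8,0,0.1,0,1],[-16,0,-10.4,0,0.13,0,1],[-19,0,-12.4,0,0.16,0,1],[-22,0,-14.4,0,0.2,0,1],[-25,0,-16,0,0.23,0,1],[-28,0,-17.9,0,0.26,0,1]]}}

```text
time_s: 0.77
eef_pos: [0.3931, -0.2833, 0.2311]
tcp_rot: [[-0.998, -0.0, 0.065], [-0.065, 0.0, -0.998], [0.0, -1.0, -0.0]]
wrist_force: [0.5, -0.4, -0.4]
grip_width: 0.0855
```

```bash
python3 d.py 0.5157 0.2072 0.15 183.8
```

```text
cm [-15.43   8.12 -48.14] rad [ 0.0002 -0.0013  0.0001]
t 0.77 pos [ 0.3931 -0.2833  0.2311] F [ 0.48 -0.35 -0.35] T [-0.04  0.02  0.01] w 0.0855 q [-0.71  0.18  1.69  0.    1.28  0.79]
```

Call:
{"method": "carry_out", "body": {"commands": [[-1.2,0.4,-3.7,0,0,0,0.75],[-2.4,0.9,-7.4,0,0,0,0.75],[-3.6,1.4,-11.1,0,0,0,0.75],[-4.8,1.9,-14.8,0,0,0,0.75],[-6,2.4,-18.6,0,0,0,0.75],[-7.2,2.9,-22.4,0,0,0,0.75],[-8.4,3.4,-26.2,0,0,0,0.75],[-9.6,4,-30,0,0,0,0.75]]}}

```text
time_s: 1.43
eef_pos: [0.4679, 0.0225, 0.1911]
tcp_rot: [[-0.998, -0.0, 0.067], [-0.067, -0.0, -0.998], [0.0, -1.0, 0.0]]
wrist_force: [0.7, -1.6, 0.3]
grip_width: 0.0638
```

Call:
{"method": "carry_out", "body": {"commands": [[-0.8,0.6,-2.7,0,0,0,0.75],[-1.7,1.2,-5.4,0,0,0,0.75],[-2.6,1.8,-8.1,0,0,0,0.75],[-3.5,2.4,-10.8,0,0,0,0.75],[-4.4,3,-13.5,0,0,0,0.75],[-5.2,3.6,-16,0,0,0,0.75],[-5.83,4.12,-18.1,0,0,0,0.75],[-5.83,4.12,-18.1,0,0,0,0.75]]}}

```text
time_s: 2.1
eef_pos: [0.5146, 0.2087, 0.1487]
tcp_rot: [[-0.998, -0.001, 0.07], [-0.07, 0.002, -0.998], [0.001, -1.0, -0.002]]
wrist_force: [0.5, -0.3, -0.7]
grip_width: 0.0641
```

```bash
python3 d.py 0.5157 0.2072 0.011 183.8; python3 -c "
from h import *
f=grab('side','side1');g=grab('top','top1')
a=cv2.resize(f['color'][200:300,220:320,::-1],None,fx=4,fy=4);b=cv2.resize(g['color'][150:250,185:285,::-1],None,fx=4,fy=4)
cv2.imwrite('pics/c1.png',np.hstack([a,b]))"
```

```text
cm [-0.11 13.77  0.18] rad [0.0016 0.0033 0.0006]
t 2.1 pos [0.5146 0.2087 0.1487] F [ 0.47 -0.27 -0.72] T [-0.01 -0.04  0.  ] w 0.0641 q [0.31 0.36 1.66 0.   1.12 1.81]
```

View pics/c1.png

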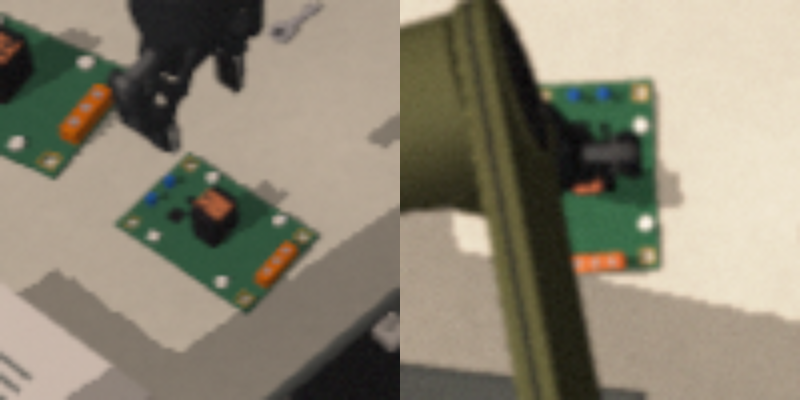

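The gripper hovers above the board: fingers at side crop (150-240, 60-150), block at (215,215). I'll descend with the offsets applied.

Call:
{"method": "carry_out", "body": {"commands": [[-0.05,2.5,0.08,0,0,0,0.75],[-0.1,5,0.18,0,0,0,0.75],[-0.1,7.5,0.18,0,0,0,0.75],[-0.1,9.5,0.18,0,0,0,0.75],[-0.1,10.5,0.18,0,0,0,0.75],[-0.1,11,0.18,0,0,0,0.75],[-0.1,11.3,0.18,0,0,0,0.75],[-0.1,11.3,0.18,0,0,0,0.75]]}}

```text
time_s: 2.87
eef_pos: [0.5156, 0.2029, 0.0374]
tcp_rot: [[-0.998, 0.0, 0.066], [-0.066, 0.0, -0.998], [-0.0, -1.0, -0.0]]
wrist_force: [-0.3, -0.7, 0.6]
grip_width: 0.0641
```

```bash
python3 d.py 0.5157 0.2072 0.011 183.8; python3 -c "
from h import *
f=grab('side','side2');g=grab('top','top2')
a=cv2.resize(f['color'][200:300,220:320,::-1],None,fx=4,fy=4);b=cv2.resize(g['color'][150:250,185:285,::-1],None,fx=4,fy=4)
cv2.imwrite('pics/c2.png',np.hstack([a,b]))"
```

```text
cm [-0.04  2.64 -0.42] rad [ 0.     -0.0001 -0.0004]
t 2.87 pos [0.5156 0.2029 0.0374] F [-0.26 -0.65  0.58] T [-0.01  0.02 -0.03] w 0.0641 q [ 0.3   0.49  1.78 -0.    0.87  1.8 ]
```

View pics/c2.png

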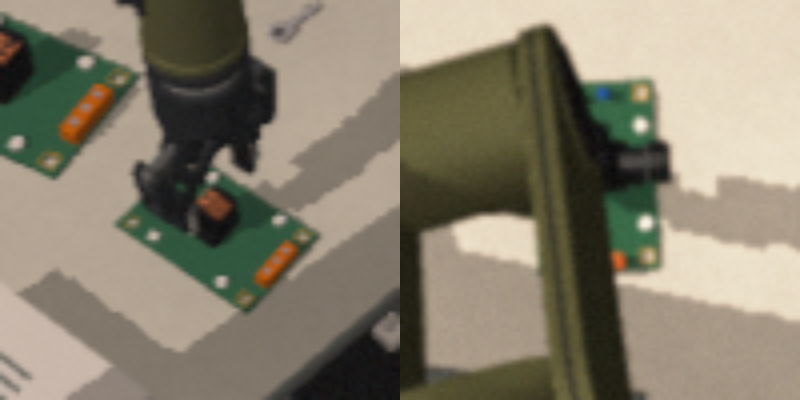

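Call:
{"method": "carry_out", "body": {"commands": [[0,0.3,-0.2,0,0,0,0.75],[0,0.7,-0.42,0,0,0,0.75],[0,1.2,-0.42,0,0,0,0.75],[0,1.7,-0.42,0,0,0,0.75],[0,2.2,-0.42,0,0,0,0.75],[0,2.6,-0.42,0,0,0,0.75],[0,2.6,-0.42,0,0,0,0.75],[0,2.6,-0.42,0,0,0,0.75]]}}

```text
time_s: 3.63
eef_pos: [0.5146, 0.2074, 0.0106]
tcp_rot: [[-0.998, -0.001, 0.067], [-0.067, -0.0, -0.998], [0.001, -1.0, 0.0]]
wrist_force: [0.4, 0.1, -0.2]
grip_width: 0.0643
```

Call:
{"method": "carry_out", "body": {"commands": [[0,0,0,0,0,0,0.6],[0,0,0,0,0,0,0.5],[0,0,0,0,0,0,0.4],[0,0,0,0,0,0,0.3],[0,0,0,0,0,0,0.2],[0,0,0,0,0,0,0.2],[0,0,0,0,0,0,0.2],[0,0,0,0,0,0,0.2]], "grip_force": 40}}

```text
time_s: 4.3
eef_pos: [0.5154, 0.2076, 0.0115]
tcp_rot: [[-0.998, 0.001, 0.067], [-0.067, 0.0, -0.998], [-0.001, -1.0, -0.0]]
wrist_force: [-0.3, -1.1, 4.8]
grip_width: 0.031
```

```bash
python3 d.py 0.5157 0.2072 0.011 183.8
```

```text
cm [-0.03  0.05  0.04] rad [ 0.0001  0.0004 -0.0009]
t 4.3 pos [0.5154 0.2076 0.0115] F [-0.31 -1.09  4.81] T [-0.11  0.04 -0.01] w 0.031 q [ 0.31  0.53  1.8  -0.    0.81  1.81]
```

Call:
{"method": "carry_out", "body": {"commands": [[0,-0.3,0,0,0,0,0.2],[0,-0.9,0,0,0,0,0.2],[0,-2,0,0,0,0,0.2],[0,-4,0,0,0,0,0.2],[0,-7,0,0,0,0,0.2],[0,-10,0,0,0,0,0.2],[0,-13,0,0,0,0,0.2],[0,-14.5,0,0,0,0,0.2]]}}

```text
time_s: 4.97
eef_pos: [0.5162, 0.208, 0.1597]
tcp_rot: [[-0.998, 0.004, 0.067], [-0.067, 0.002, -0.998], [-0.004, -1.0, -0.001]]
wrist_force: [0.7, 0.4, -1.9]
grip_width: 0.0313
```

```bash
python3 d.py 0.5732 -0.1928 0.14 176.2;python3 -c "
from h import *
f=grab('side','side3');g=grab('top','top3')
a=cv2.resize(f['color'][130:290,200:360,::-1],None,fx=2.5,fy=2.5);b=cv2.resize(g['color'][120:280,155:315,::-1],None,fx=2.5,fy=2.5)
cv2.imwrite('pics/c3.png',np.hstack([a,b]))"
```

```text
cm [-3.    1.94 40.38] rad [ 0.0015  0.1332 -0.0042]
t 4.97 pos [0.5162 0.208  0.1597] F [ 0.65  0.41 -1.92] T [ 0.05 -0.06 -0.01] w 0.0313 q [0.31 0.34 1.65 0.   1.15 1.81]
```

View pics/c3.png

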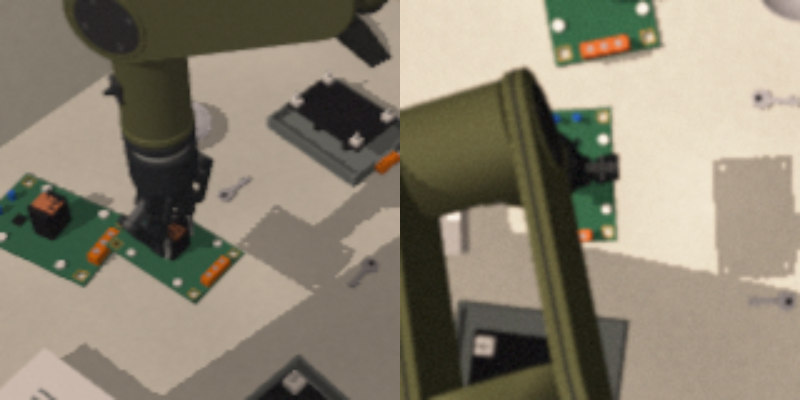

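The board is lifted level, with its shadow visible on the shelf beside it. Now the traverse.

Call:
{"method": "carry_out", "body": {"commands": [[-0.2,0,2,0,0.01,0,0.2],[-0.5,0,5,0,0.02,0,0.2],[-0.8,0,8.5,0,0.03,0,0.2],[-1.1,0,12,0,0.04,0,0.2],[-1.4,0,15.5,0,0.06,0,0.2],[-1.7,0,19,0,0.07,0,0.2],[-2,0,22.5,0,0.08,0,0.2],[-2.2,0,26,0,0.09,0,0.2]]}}

```text
time_s: 5.73
eef_pos: [0.5528, -0.0518, 0.1541]
tcp_rot: [[-1.0, -0.004, -0.024], [0.024, 0.001, -1.0], [0.004, -1.0, -0.001]]
wrist_force: [1.1, -0.5, -1.5]
grip_width: 0.0316
```

Call:
{"method": "carry_out", "body": {"commands": [[0.2,0.3,3,0,0.01,0,0.2],[0.4,0.6,6,0,0.02,0,0.2],[0.5,0.9,9,0,0.03,0,0.2],[0.5,1.2,11.5,0,0.04,0,0.2],[0.5,1.5,13,0,0.043,0,0.2],[0.5,1.6,14,0,0.043,0,0.2],[0.5,1.6,14.4,0,0.043,0,0.2],[0.5,1.6,14.4,0,0.043,0,0.2]]}}

```text
time_s: 6.4
eef_pos: [0.5456, -0.1942, 0.1393]
tcp_rot: [[-0.998, -0.001, -0.067], [0.067, 0.001, -0.998], [0.001, -1.0, -0.001]]
wrist_force: [-0.1, -0.6, -2.2]
grip_width: 0.0314
```

Call:
{"method": "carry_out", "body": {"commands": [[0,0,0,0,0,0,0.2],[0,0,0,0,0,0,0.2],[0,0,0,0,0,0,0.2],[0,0,0,0,0,0,0.2],[0,0,0,0,0,0,0.2],[0,0,0,0,0,0,0.2],[0,0,0,0,0,0,0.2],[0,0,0,0,0,0,0.2]]}}

```text
time_s: 7.07
eef_pos: [0.546, -0.1942, 0.1402]
tcp_rot: [[-0.998, 0.0, -0.066], [0.066, -0.0, -0.998], [-0.0, -1.0, -0.0]]
wrist_force: [0.5, -0.7, -1.6]
grip_width: 0.0314
```

```bash
python3 d.py 0.5732 -0.1928 0.1 176.2;python3 -c "
from h import *
f=grab('side','side4');g=grab('top','top4')
a=cv2.resize(f['color'][95:215,275:395,::-1],None,fx=3.3,fy=3.3);b=cv2.resize(g['color'][115:235,315:435,::-1],None,fx=3.3,fy=3.3)
cv2.imwrite('pics/c4.png',np.hstack([a,b]))"
```

```text
cm [-2.71  4.02 -0.32] rad [ 0.      0.0002 -0.0001]
t 7.07 pos [ 0.546  -0.1942  0.1402] F [ 0.45 -0.73 -1.56] T [ 0.02 -0.02  0.  ] w 0.0314 q [-0.41  0.39  1.62  0.    1.13  1.22]
```

View pics/c4.png

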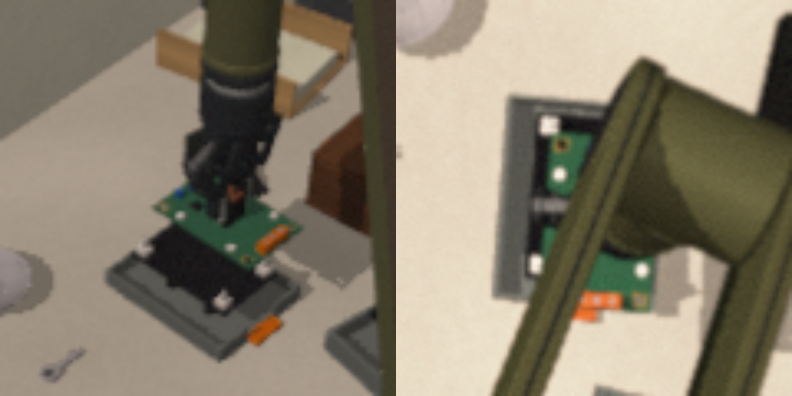

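Call:
{"method": "carry_out", "body": {"commands": [[-0.5,0.4,0,0,0,0,0.2],[-1.2,1,-0.1,0,0,0,0.2],[-2,2,-0.2,0,0,0,0.2],[-2.5,3,-0.32,0,0,0,0.2],[-2.7,3.7,-0.32,0,0,0,0.2],[-2.7,4,-0.32,0,0,0,0.2],[-2.7,4,-0.32,0,0,0,0.2],[-2.7,4,-0.32,0,0,0,0.2]]}}

```text
time_s: 7.83
eef_pos: [0.5726, -0.1927, 0.0995]
tcp_rot: [[-0.998, -0.001, -0.066], [0.066, 0.001, -0.998], [0.002, -1.0, -0.0]]
wrist_force: [-0.0, -0.3, -1.9]
grip_width: 0.0315
```

```bash
python3 d.py 0.5732 -0.1928 0.0765 176.2;python3 -c "
from m2 import *
f=grab('side','side5');g=grab('top','top5')
s=bot.observe();R=np.array(s['tcp_rot']);p=np.array(s['eef_pos'])
bx=-R[:,0];by=-R[:,2];bz=-R[:,1]
B=lambda q,z:np.array([p+bx*a+by*b+bz*(z-.0115) for a,b in q])
o=[]
for F,x,y in((f,295,125),(g,325,125)):
    a=cv2.resize(F['color'][y:y+90,x:x+80,::-1],None,fx=5,fy=5,interpolation=cv2.INTER_CUBIC)
    for q,c in((B(btn,.0055),(0,0,255)),(B(posts,.003),(255,0,255)),(B(np.array([[-70,45],[-70,-45],[70,-45],[70,45]])/1e3,.003),(255,255,0))):
        for u in proj(F,q): cv2.circle(a,tuple(int(v) for v in (u-[x,y]+.5)*5),3,c,1)
    o.append(a)
cv2.imwrite('pics/c5.png',np.hstack(o))"
```

```text
cm [-0.07  2.29  0.01] rad [0.0004 0.0002 0.0015]
t 7.83 pos [ 0.5726 -0.1927  0.0995] F [-0.04 -0.3  -1.92] T [0.   0.04 0.02] w 0.0315 q [-0.39  0.47  1.61 -0.    1.06  1.24]
```

View pics/c5.png

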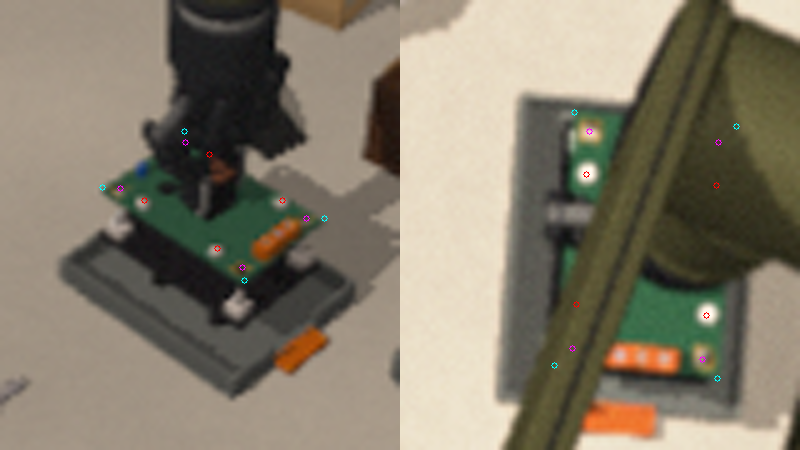

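```bash
python3 -c "
from m2 import *
f=load('side5');g=load('top5')
s=bot.observe();R=np.array(s['tcp_rot']);p=np.array(s['eef_pos'])
bx=-R[:,0];by=-R[:,2];bz=-R[:,1]
B=lambda q,z:np.array([p+bx*a+by*b+bz*(z-.0115) for a,b in q])
Q=B(btn,.0055)
for n,F,idx,th in(('side',f,[0,1,3],80),('top',g,[1,3],130)):
  for i in idx:
    u=proj(F,Q[i])[0]; c=cent(F,cent(F,u,2,th),2,th); w=onz(F,c,Q[i][2])[0]; print(n,i,(c-u).round(2),((w-Q[i])*1e3).round(2))
"
```

```text
side 0 [-0.5   0.46] [-0.08  3.06 -0.  ]
side 1 [0.07 0.16] [-0.72  0.52 -0.  ]
side 3 [-0.49  0.51] [-0.38  3.3   0.  ]
top 1 [ 0.2  -0.32] [ 0.9  -0.54 -0.  ]
top 3 [ 0.19 -0.22] [ 0.62 -0.53 -0.  ]
```

Call:
{"method": "carry_out", "body": {"commands": [[0,0.4,0,0,0,0,0.2],[0,0.8,0,0,0,0,0.2],[0,1.2,0,0,0,0,0.2],[0,1.5,0,0,0,0,0.2],[0,1.8,0,0,0,0,0.2],[0,2.0,0,0,0,0,0.2],[0,2.2,0,0,0,0,0.2],[0,2.2,0,0,0,0,0.2]]}}

```text
time_s: 8.6
eef_pos: [0.5728, -0.1928, 0.0776]
tcp_rot: [[-0.998, -0.001, -0.066], [0.066, 0.0, -0.998], [0.001, -1.0, -0.0]]
wrist_force: [-0.6, 0.0, -1.7]
grip_width: 0.0313
```

```bash
cat > v.py <<'E'
from m2 import *
import sys
n=sys.argv[1]
f=grab('side','side'+n);g=grab('top','top'+n); o=[]
for F,x,y in((f,295,125),(g,325,125)):
    o.append(cv2.resize(F['color'][y:y+90,x:x+80,::-1],None,fx=5,fy=5,interpolation=cv2.INTER_CUBIC))
cv2.imwrite('pics/c%s.png'%n,np.hstack(o))
E
python3 v.py 6; python3 d.py 0.5730 -0.1927 0.0745 176.2
```

```text
cm [ 0.01  0.35 -0.02] rad [0.0001 0.0001 0.0002]
t 8.7 pos [ 0.5731 -0.1929  0.078 ] F [-0.29 -0.01 -2.2 ] T [-0.01 -0.04  0.01] w 0.0312 q [-0.39  0.49  1.63  0.    1.02  1.24]
```

View pics/c6.png

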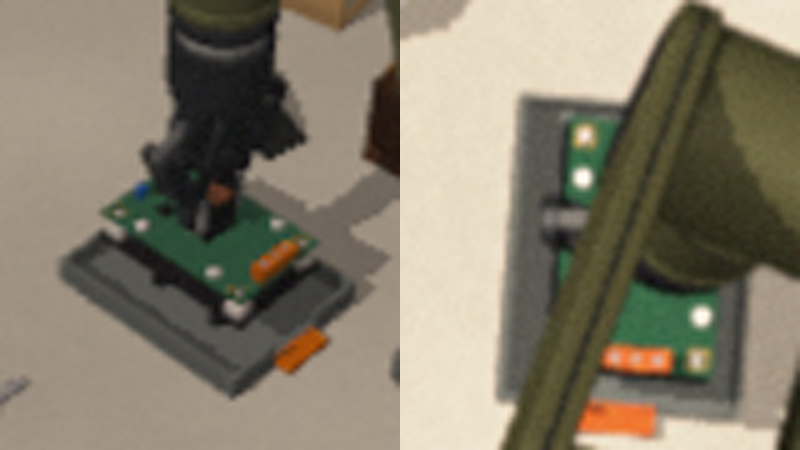

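Wrist force is unchanged with the underside at about 66 mm, so the pins (tops at 70 mm) have entered the holes. I'll lower it the rest of the way.

Call:
{"method": "carry_out", "body": {"commands": [[0,0.05,0,0,0,0,0.2],[0,0.1,0,0,0,0,0.2],[0,0.15,0,0,0,0,0.2],[0,0.2,0,0,0,0,0.2],[0,0.25,0,0,0,0,0.2],[0,0.3,0,0,0,0,0.2],[0,0.3,0,0,0,0,0.2],[0,0.3,0,0,0,0,0.2]]}}

```text
time_s: 9.37
eef_pos: [0.5731, -0.193, 0.0751]
tcp_rot: [[-0.998, 0.0, -0.066], [0.066, -0.0, -0.998], [-0.0, -1.0, 0.0]]
wrist_force: [-0.2, 0.2, -1.4]
grip_width: 0.031
```

Call:
{"method": "carry_out", "body": {"commands": [[0,0.03,0,0,0,0,0.2],[0,0.03,0,0,0,0,0.4],[0,0.03,0,0,0,0,0.5],[0,0.03,0,0,0,0,0.6],[0,0.03,0,0,0,0,0.65],[0,0.03,0,0,0,0,0.65],[0,0.03,0,0,0,0,0.65],[0,0.03,0,0,0,0,0.65]], "grip_force": 20}}

```text
time_s: 10.03
eef_pos: [0.5731, -0.1929, 0.0749]
tcp_rot: [[-0.998, 0.0, -0.066], [0.066, -0.0, -0.998], [-0.0, -1.0, 0.0]]
wrist_force: [-0.3, 0.1, 1.2]
grip_width: 0.0556
```

Call:
{"method": "carry_out", "body": {"commands": [[0,-0.5,0,0,0,0,0.65],[0,-1.5,0,0,0,0,0.65],[0,-3,0,0,0,0,0.65],[0,-5,0,0,0,0,0.65],[0,-7,0,0,0,0,0.5],[0,-8,0,0,0,0,0.3],[0,-8,0,0,0,0,0],[0,-8,0,0,0,0,0]]}}

```text
time_s: 10.7
eef_pos: [0.5735, -0.193, 0.1557]
tcp_rot: [[-0.998, 0.002, -0.066], [0.066, -0.001, -0.998], [-0.002, -1.0, 0.001]]
wrist_force: [-0.2, -0.2, 0.1]
grip_width: 0.007
```

```bash
python3 v.py 7; python3 d.py 0.5730 -0.1927 0.0745 176.2
```

```text
cm [-0.09  7.94  0.02] rad [0.0006 0.0001 0.0018]
t 10.8 pos [ 0.5723 -0.1925  0.1539] F [-0.63  0.07  0.27] T [ 0.04 -0.03 -0.03] w 0.0001 q [-0.39  0.41  1.55  0.    1.18  1.24]
```

View pics/c7.png

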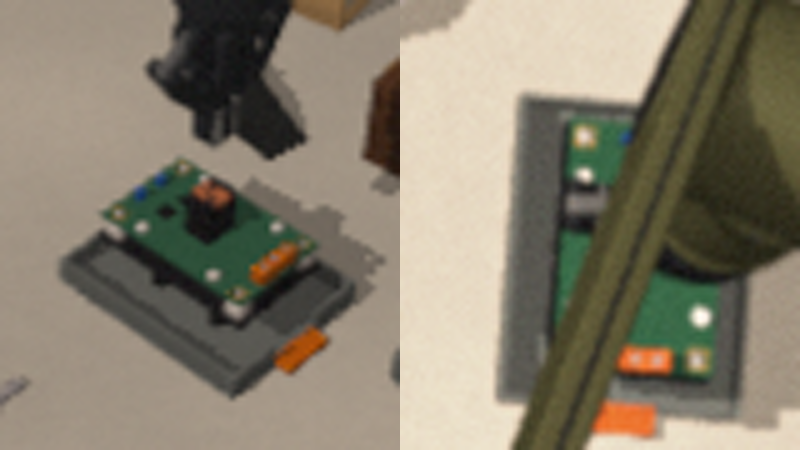

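The board is level on the four posts with its orange end at the notch. Now the button positions, seen and nominal.

```bash
python3 -c "
from m2 import *
from d import delta
f=load('side7');g=load('top7')
a=np.radians(-3.8);R=np.array([[np.cos(a),-np.sin(a)],[np.sin(a),np.cos(a)]]);X=btn@R.T+[.5730,-.1928]
for n,F,idx,th in(('side',f,[0,1,2,3],80),('top',g,[1],130)):
  for i in idx:
    Q=np.r_[X[i],.0685];u=proj(F,Q)[0]; c=cent(F,cent(F,u,2,th),2,th); w=onz(F,c,Q[2])[0]; print(n,i,(c-u).round(2),((w-Q)*1e3).round(2))
for i in range(4): print(i,X[i].round(4),delta([*X[i],.09],176.2)[0].round(2))
"
```

```text
side 0 [-0.57  0.16] [1.06 2.   0.  ]
side 1 [-0.3   0.05] [0.71 0.94 0.  ]
side 2 [ 0.37 -1.76] [ 5.17 -8.91  0.  ]
side 3 [-0.41  0.08] [0.89 1.34 0.  ]
top 1 [ 0.45 -0.35] [ 1.   -1.24  0.  ]
0 [ 0.5395 -0.1545] [ 3.51  6.4  -3.57]
1 [ 0.5347 -0.2263] [3.51 6.39 3.63]
2 [ 0.6065 -0.2311] [-3.69  6.38  3.63]
3 [ 0.6113 -0.1593] [-3.69  6.38 -3.57]
```

Call:
{"method": "carry_out", "body": {"commands": [[1,0,-1,0,0,0,0],[2,0,-2,0,0,0,0],[3,0.5,-3,0,0,0,0],[3.5,2,-3.57,0,0,0,0],[3.5,4,-3.57,0,0,0,0],[3.5,5.5,-3.57,0,0,0,0],[3.5,6.4,-3.57,0,0,0,0],[3.5,6.4,-3.57,0,0,0,0]]}}

```text
time_s: 11.47
eef_pos: [0.5382, -0.1541, 0.0877]
tcp_rot: [[-0.998, -0.006, -0.066], [0.066, 0.002, -0.998], [0.006, -1.0, -0.002]]
wrist_force: [-0.6, -0.3, 0.1]
grip_width: -0.0002
```

```bash
python3 v.py 8; python3 d.py 0.5403 -0.1545 0.070 176.2
```

```text
cm [-0.01  2.01 -0.04] rad [0.0005 0.0001 0.0017]
t 11.57 pos [ 0.5402 -0.1549  0.0901] F [-0.19 -0.04  0.67] T [-0.04  0.02 -0.03] w 0.0002 q [-0.35  0.43  1.71 -0.    1.    1.28]
```

View pics/c8.png

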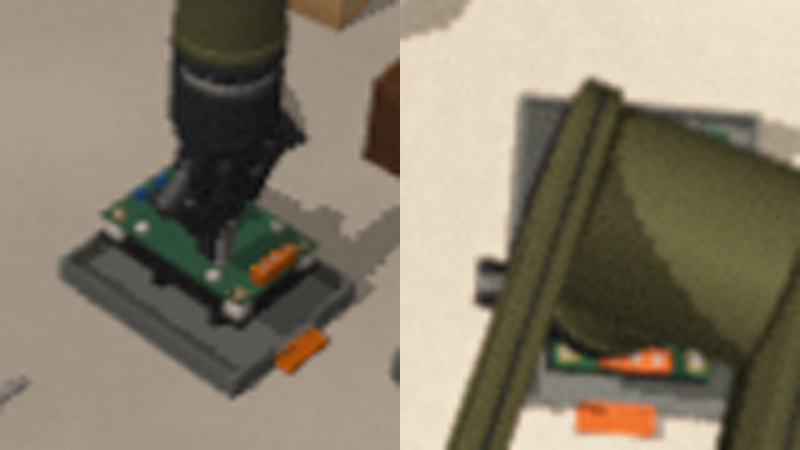

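Call:
{"method": "carry_out", "body": {"commands": [[0,0.4,-0.04,0,0,0,0],[0,0.8,-0.04,0,0,0,0],[0,1.2,-0.04,0,0,0,0],[0,1.5,-0.04,0,0,0,0],[0,1.8,-0.04,0,0,0,0],[0,2.0,-0.04,0,0,0,0],[0,2.1,-0.04,0,0,0,0],[0,2.2,-0.04,0,0,0,0]]}}

```text
time_s: 12.23
eef_pos: [0.5405, -0.1545, 0.0687]
tcp_rot: [[-0.998, -0.0, -0.066], [0.066, 0.0, -0.998], [0.0, -1.0, -0.0]]
wrist_force: [-0.7, 0.0, 0.7]
grip_width: 0.0001
```

Call:
{"method": "carry_out", "body": {"commands": [[0,0.05,0,0,0,0,0],[0,0.1,0,0,0,0,0],[0,0.15,0,0,0,0,0],[0,0.2,0,0,0,0,0],[0,0.25,0,0,0,0,0],[0,0.3,0,0,0,0,0],[0,0.35,0,0,0,0,0],[0,0.35,0,0,0,0,0]]}}

```text
time_s: 12.9
eef_pos: [0.5406, -0.1545, 0.0653]
tcp_rot: [[-0.998, 0.0, -0.066], [0.066, 0.0, -0.998], [-0.0, -1.0, -0.0]]
wrist_force: [-1.3, 1.8, 3.3]
grip_width: 0.0003
```

Call:
{"method": "carry_out", "body": {"commands": [[0,0.05,0,0,0,0,0],[0,0.1,0,0,0,0,0],[0,0.15,0,0,0,0,0],[0,0.2,0,0,0,0,0],[0,0.25,0,0,0,0,0],[0,0.3,0,0,0,0,0],[0,0.35,0,0,0,0,0],[0,0.35,0,0,0,0,0]]}}

```text
time_s: 13.57
eef_pos: [0.5407, -0.1545, 0.0619]
tcp_rot: [[-0.998, 0.0, -0.066], [0.066, 0.0, -0.998], [-0.0, -1.0, -0.0]]
wrist_force: [-1.5, 0.8, 5.0]
grip_width: -0.0002
```

Call:
{"method": "carry_out", "body": {"commands": [[0,0.05,0,0,0,0,0],[0,0.1,0,0,0,0,0],[0,0.15,0,0,0,0,0],[0,0.2,0,0,0,0,0],[0,0.25,0,0,0,0,0],[0,0.3,0,0,0,0,0],[0,0.35,0,0,0,0,0],[0,0.35,0,0,0,0,0]]}}

```text
time_s: 14.23
eef_pos: [0.5407, -0.1545, 0.0588]
tcp_rot: [[-0.998, 0.001, -0.066], [0.066, -0.0, -0.998], [-0.001, -1.0, -0.0]]
wrist_force: [-1.9, 0.7, 7.8]
grip_width: -0.0004
```

Call:
{"method": "carry_out", "body": {"commands": [[0,0.04,0,0,0,0,0],[0,0.08,0,0,0,0,0],[0,0.12,0,0,0,0,0],[0,0.16,0,0,0,0,0],[0,0.2,0,0,0,0,0],[0,0.24,0,0,0,0,0],[0,0.28,0,0,0,0,0],[0,0.28,0,0,0,0,0]]}}

```text
time_s: 14.9
eef_pos: [0.5408, -0.1545, 0.0563]
tcp_rot: [[-0.998, 0.001, -0.066], [0.066, -0.0, -0.998], [-0.001, -1.0, 0.0]]
wrist_force: [-1.8, 1.6, 9.2]
grip_width: -0.0
```

Call:
{"method": "carry_out", "body": {"commands": [[0,0.04,0,0,0,0,0],[0,0.08,0,0,0,0,0],[0,0.12,0,0,0,0,0],[0,0.16,0,0,0,0,0],[0,0.2,0,0,0,0,0],[0,0.24,0,0,0,0,0],[0,0.28,0,0,0,0,0],[0,0.28,0,0,0,0,0]]}}

```text
time_s: 15.57
eef_pos: [0.541, -0.1545, 0.0537]
tcp_rot: [[-0.998, 0.001, -0.066], [0.066, -0.0, -0.998], [-0.001, -1.0, 0.0]]
wrist_force: [-2.9, 1.7, 11.4]
grip_width: -0.0003
```

Call:
{"method": "carry_out", "body": {"commands": [[0,0.04,0,0,0,0,0],[0,0.08,0,0,0,0,0],[0,0.12,0,0,0,0,0],[0,0.16,0,0,0,0,0],[0,0.2,0,0,0,0,0],[0,0.2,0,0,0,0,0],[0,0.2,0,0,0,0,0],[0,0.2,0,0,0,0,0]]}}

```text
time_s: 16.23
eef_pos: [0.5409, -0.1545, 0.0515]
tcp_rot: [[-0.998, 0.001, -0.066], [0.066, -0.0, -0.998], [-0.001, -1.0, 0.0]]
wrist_force: [-2.2, 1.7, 9.9]
grip_width: 0.0001
```

```bash
python3 v.py 9; python3 d.py 0.5403 -0.1545 0.070 176.2
```

```text
cm [ 0.06 -1.85  0.01] rad [-0.      0.0001 -0.001 ]
t 16.33 pos [ 0.5409 -0.1545  0.0515] F [-1.46  2.29  9.74] T [ 0.33  0.33 -0.05] w -0.0002 q [-0.35  0.48  1.75  0.    0.91  1.28]
```

View pics/c9.png

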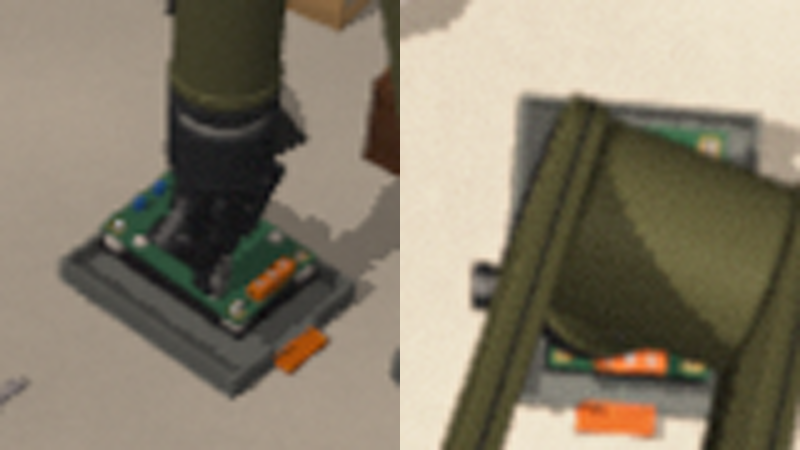

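The force fell from 11.4 to 9.8 N although I pressed 2 mm deeper, and in side crop 9 the pin at (237,310) stands higher through the board. It probably clicked, so I'll back off and look.

Call:
{"method": "carry_out", "body": {"commands": [[0,-0.5,0,0,0,0,0],[0,-1,0,0,0,0,0],[0,-1.5,0,0,0,0,0],[0,-2,0,0,0,0,0],[0,-2.8,0,0,0,0,0],[0,-3.8,0,0,0,0,0],[0,-4.3,0,0,0,0,0],[0,-4.3,0,0,0,0,0]]}}

```text
time_s: 17.0
eef_pos: [0.5418, -0.155, 0.0955]
tcp_rot: [[-0.998, 0.003, -0.066], [0.066, -0.001, -0.998], [-0.003, -1.0, 0.001]]
wrist_force: [0.9, -0.2, -0.3]
grip_width: 0.0001
```

```bash
python3 v.py 10; python3 d.py 0.5355 -0.2263 0.070 176.2
```

```text
cm [0.06 2.42 7.18] rad [-0.0003  0.0001 -0.001 ]
t 17.1 pos [ 0.5408 -0.1547  0.0942] F [-0.09  0.3  -0.3 ] T [0.03 0.04 0.03] w -0.0 q [-0.35  0.43  1.71 -0.    1.    1.28]
```

View pics/c10.png

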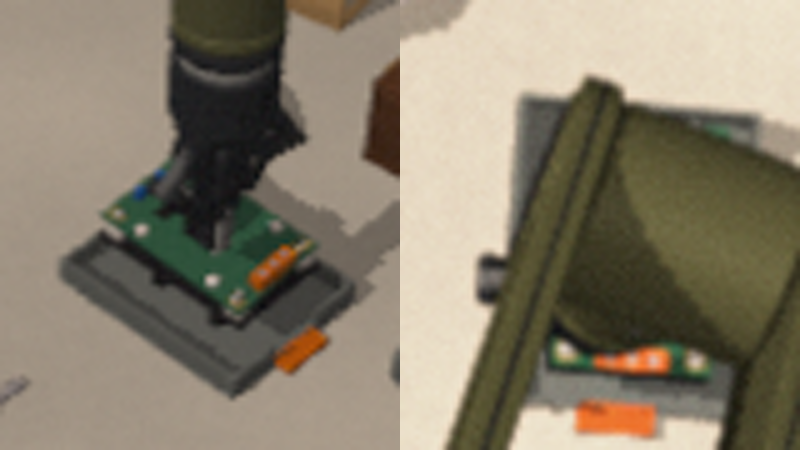

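Corner 0 now sits on its shoulder: the white shoulder visible below the board at (235,312) is hidden and the pin stands proud. Next is button 1.

Call:
{"method": "carry_out", "body": {"commands": [[0.02,0,1.5,0,0,0,0],[0.05,0,3,0,0,0,0],[0.05,0,4.5,0,0,0,0],[0.05,0,6,0,0,0,0],[0.05,0.7,7.18,0,0,0,0],[0.05,1.5,7.18,0,0,0,0],[0.05,2.2,7.18,0,0,0,0],[0.05,2.5,7.18,0,0,0,0]]}}

```text
time_s: 17.77
eef_pos: [0.5345, -0.2261, 0.0672]
tcp_rot: [[-0.998, -0.002, -0.067], [0.067, 0.001, -0.998], [0.002, -1.0, -0.0]]
wrist_force: [-1.4, -2.0, 4.4]
grip_width: 0.0
```

Call:
{"method": "carry_out", "body": {"commands": [[0,0.08,0,0,0,0,0],[0,0.16,0,0,0,0,0],[0,0.24,0,0,0,0,0],[0,0.32,0,0,0,0,0],[0,0.4,0,0,0,0,0],[0,0.48,0,0,0,0,0],[0,0.55,0,0,0,0,0],[0,0.6,0,0,0,0,0]]}}

```text
time_s: 18.43
eef_pos: [0.5356, -0.2262, 0.0629]
tcp_rot: [[-0.998, 0.001, -0.066], [0.066, -0.0, -0.998], [-0.001, -1.0, 0.0]]
wrist_force: [-0.9, -2.0, 2.7]
grip_width: -0.0002
```

```bash
python3 v.py 11; python3 d.py 0.5355 -0.2263 0.070 176.2
```

```text
cm [ 0.   -0.74  0.04] rad [ 0.0004 -0.0001 -0.0004]
t 18.53 pos [ 0.5355 -0.2259  0.0626] F [-0.12 -0.1  -0.44] T [ 0.05  0.03 -0.02] w 0.0 q [-0.47  0.49  1.7   0.    0.95  1.16]
```

View pics/c11.png

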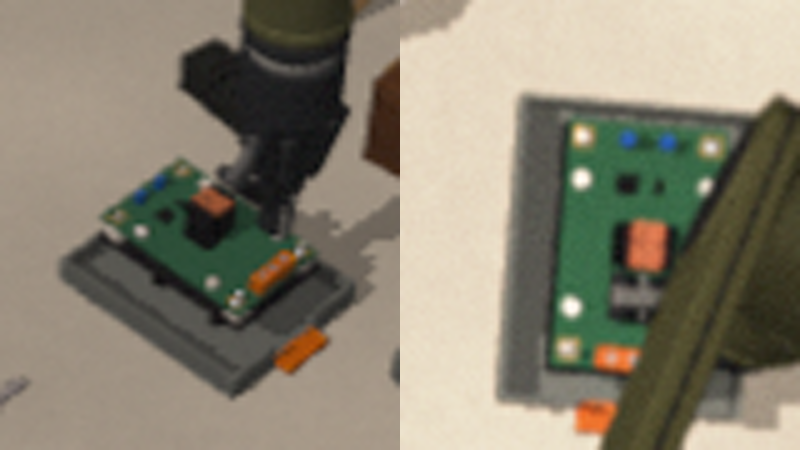

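The force fell to zero at 62.6 mm and the pin at side crop (300,250) stands proud, so corner 1 seems to have clicked early. I'll press on gently to confirm.

Call:
{"method": "carry_out", "body": {"commands": [[0,0.06,0,0,0,0,0],[0,0.12,0,0,0,0,0],[0,0.18,0,0,0,0,0],[0,0.24,0,0,0,0,0],[0,0.3,0,0,0,0,0],[0,0.35,0,0,0,0,0],[0,0.4,0,0,0,0,0],[0,0.4,0,0,0,0,0]]}}

```text
time_s: 19.2
eef_pos: [0.5355, -0.226, 0.0588]
tcp_rot: [[-0.998, 0.0, -0.066], [0.066, 0.0, -0.998], [-0.0, -1.0, -0.0]]
wrist_force: [0.6, 1.4, 3.4]
grip_width: 0.0003
```

Call:
{"method": "carry_out", "body": {"commands": [[0,0.06,0,0,0,0,0],[0,0.12,0,0,0,0,0],[0,0.18,0,0,0,0,0],[0,0.24,0,0,0,0,0],[0,0.3,0,0,0,0,0],[0,0.35,0,0,0,0,0],[0,0.4,0,0,0,0,0],[0,0.4,0,0,0,0,0]]}}

```text
time_s: 19.87
eef_pos: [0.5355, -0.226, 0.0551]
tcp_rot: [[-0.998, 0.001, -0.066], [0.066, 0.0, -0.998], [-0.0, -1.0, -0.0]]
wrist_force: [-0.2, 2.0, 5.9]
grip_width: 0.0
```

Call:
{"method": "carry_out", "body": {"commands": [[0,0.06,0,0,0,0,0],[0,0.12,0,0,0,0,0],[0,0.18,0,0,0,0,0],[0,0.24,0,0,0,0,0],[0,0.3,0,0,0,0,0],[0,0.35,0,0,0,0,0],[0,0.4,0,0,0,0,0],[0,0.4,0,0,0,0,0]]}}

```text
time_s: 20.53
eef_pos: [0.5355, -0.226, 0.0515]
tcp_rot: [[-0.998, 0.001, -0.066], [0.066, -0.0, -0.998], [-0.001, -1.0, -0.0]]
wrist_force: [-1.5, 2.5, 8.7]
grip_width: 0.0001
```

```bash
python3 v.py 12; python3 d.py 0.5355 -0.2263 0.070 176.2
```

```text
cm [ 0.   -1.85  0.03] rad [ 0.      0.     -0.0008]
t 20.63 pos [ 0.5356 -0.226   0.0515] F [-1.08  2.37  9.81] T [0.5  0.1  0.03] w -0.0002 q [-0.47  0.5   1.71  0.    0.93  1.16]
```

View pics/c12.png

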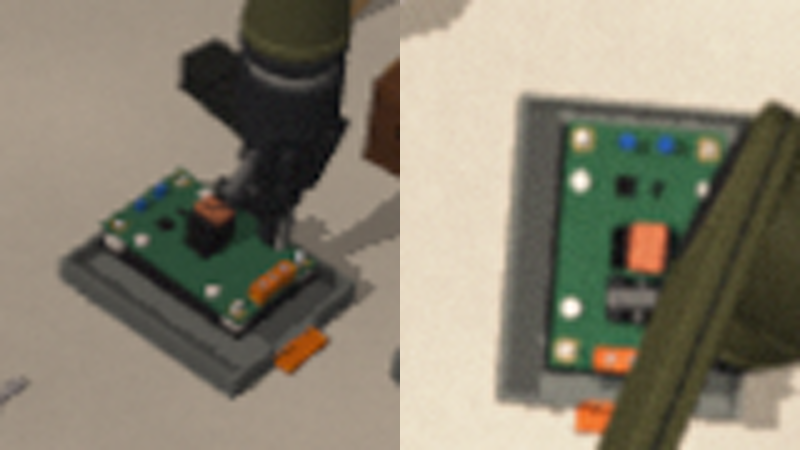

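Force is linear from zero at 62.6 mm, at about 0.83 N/mm. A seated corner 1 puts its button top at 55+3+3+1.6 = 62.6 mm and an unseated one at about 67, so it is seated. It clicked during my rather quick approach, so I'll stop higher and go slower next time. Now over to button 2.

Call:
{"method": "carry_out", "body": {"commands": [[0,-0.6,0,0,0,0,0],[0,-1.2,0,0,0,0,0],[0,-2,0,0,0,0,0],[0,-3,0,0,0,0,0],[-2,-3.5,0,0,0,0,0],[-4,-3.5,0,0,0,0,0],[-6,-3.5,0,0,0,0,0],[-7.2,-3.5,0.03,0,0,0,0]]}}

```text
time_s: 21.3
eef_pos: [0.6097, -0.2319, 0.087]
tcp_rot: [[-0.998, 0.003, -0.066], [0.066, -0.001, -0.998], [-0.003, -1.0, 0.001]]
wrist_force: [-0.6, -0.3, 0.7]
grip_width: 0.0001
```

Call:
{"method": "carry_out", "body": {"commands": [[0,0,0,0,0,0,0],[0,0,0,0,0,0,0],[0,0.3,0,0,0,0,0],[0,0.6,0,0,0,0,0],[0,0.9,0,0,0,0,0],[0,1.1,0,0,0,0,0],[0,1.2,0,0,0,0,0],[0,1.2,0,0,0,0,0]]}}

```text
time_s: 21.97
eef_pos: [0.6065, -0.2311, 0.0733]
tcp_rot: [[-0.998, -0.001, -0.066], [0.066, 0.0, -0.998], [0.001, -1.0, -0.0]]
wrist_force: [0.0, -1.1, 0.5]
grip_width: -0.0
```

```bash
python3 v.py 13; python3 d.py 0.6073 -0.2311 0.070 176.2
```

```text
cm [-0.03  0.37 -0.02] rad [ 0.     -0.      0.0001]
t 22.07 pos [ 0.607  -0.2313  0.0737] F [0.28 0.46 0.07] T [-0.04 -0.02 -0.  ] w -0.0001 q [-0.43  0.55  1.53 -0.    1.06  1.21]
```

View pics/c13.png

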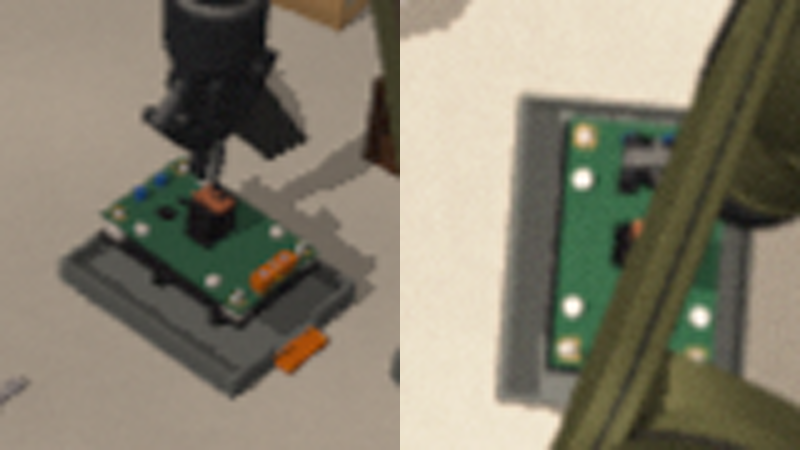

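Both orange-end corners are down, with pins proud at side crop (237,298) and (307,250). The tip is over button 2. I'll press slowly.

Call:
{"method": "carry_out", "body": {"commands": [[0,0.1,0,0,0,0,0],[0,0.2,0,0,0,0,0],[0,0.3,0,0,0,0,0],[0,0.4,0,0,0,0,0],[0,0.5,0,0,0,0,0],[0,0.58,0,0,0,0,0],[0,0.66,0,0,0,0,0],[0,0.72,0,0,0,0,0]]}}

```text
time_s: 22.73
eef_pos: [0.6072, -0.2312, 0.0666]
tcp_rot: [[-0.998, 0.0, -0.066], [0.066, -0.0, -0.998], [-0.0, -1.0, 0.0]]
wrist_force: [-0.1, 0.1, 2.1]
grip_width: -0.0002
```

Call:
{"method": "carry_out", "body": {"commands": [[0,0.05,0,0,0,0,0],[0,0.1,0,0,0,0,0],[0,0.15,0,0,0,0,0],[0,0.2,0,0,0,0,0],[0,0.25,0,0,0,0,0],[0,0.3,0,0,0,0,0],[0,0.35,0,0,0,0,0],[0,0.35,0,0,0,0,0]]}}

```text
time_s: 23.4
eef_pos: [0.6072, -0.2313, 0.0631]
tcp_rot: [[-0.998, 0.0, -0.066], [0.066, -0.0, -0.998], [-0.0, -1.0, 0.0]]
wrist_force: [-0.5, -0.1, 3.5]
grip_width: -0.0
```

Call:
{"method": "carry_out", "body": {"commands": [[0,0.05,0,0,0,0,0],[0,0.1,0,0,0,0,0],[0,0.15,0,0,0,0,0],[0,0.2,0,0,0,0,0],[0,0.25,0,0,0,0,0],[0,0.3,0,0,0,0,0],[0,0.35,0,0,0,0,0],[0,0.35,0,0,0,0,0]]}}

```text
time_s: 24.07
eef_pos: [0.6073, -0.2313, 0.0598]
tcp_rot: [[-0.998, 0.0, -0.066], [0.066, -0.0, -0.998], [-0.0, -1.0, 0.0]]
wrist_force: [-1.5, 1.0, 6.3]
grip_width: -0.0001
```

Call:
{"method": "carry_out", "body": {"commands": [[0,0.04,0,0,0,0,0],[0,0.08,0,0,0,0,0],[0,0.12,0,0,0,0,0],[0,0.16,0,0,0,0,0],[0,0.2,0,0,0,0,0],[0,0.24,0,0,0,0,0],[0,0.28,0,0,0,0,0],[0,0.28,0,0,0,0,0]]}}

```text
time_s: 24.73
eef_pos: [0.6073, -0.2313, 0.0574]
tcp_rot: [[-0.998, 0.001, -0.066], [0.066, -0.0, -0.998], [-0.001, -1.0, 0.0]]
wrist_force: [-1.4, 0.7, 8.0]
grip_width: -0.0001
```

Call:
{"method": "carry_out", "body": {"commands": [[0,0.04,0,0,0,0,0],[0,0.08,0,0,0,0,0],[0,0.12,0,0,0,0,0],[0,0.16,0,0,0,0,0],[0,0.2,0,0,0,0,0],[0,0.24,0,0,0,0,0],[0,0.28,0,0,0,0,0],[0,0.28,0,0,0,0,0]]}}

```text
time_s: 25.4
eef_pos: [0.6073, -0.2313, 0.0549]
tcp_rot: [[-0.998, 0.001, -0.066], [0.066, -0.0, -0.998], [-0.001, -1.0, 0.0]]
wrist_force: [-2.6, 0.3, 9.5]
grip_width: 0.0003
```

Call:
{"method": "carry_out", "body": {"commands": [[0,0.04,0,0,0,0,0],[0,0.08,0,0,0,0,0],[0,0.12,0,0,0,0,0],[0,0.16,0,0,0,0,0],[0,0.2,0,0,0,0,0],[0,0.24,0,0,0,0,0],[0,0.28,0,0,0,0,0],[0,0.28,0,0,0,0,0]]}}

```text
time_s: 26.07
eef_pos: [0.6074, -0.2313, 0.0524]
tcp_rot: [[-0.998, 0.001, -0.066], [0.066, -0.0, -0.998], [-0.001, -1.0, 0.0]]
wrist_force: [-2.2, 0.9, 11.7]
grip_width: -0.0
```

Call:
{"method": "carry_out", "body": {"commands": [[0,0.04,0,0,0,0,0],[0,0.08,0,0,0,0,0],[0,0.12,0,0,0,0,0],[0,0.16,0,0,0,0,0],[0,0.2,0,0,0,0,0],[0,0.2,0,0,0,0,0],[0,0.2,0,0,0,0,0],[0,0.2,0,0,0,0,0]]}}

```text
time_s: 26.73
eef_pos: [0.6074, -0.2313, 0.0507]
tcp_rot: [[-0.998, 0.001, -0.066], [0.066, -0.001, -0.998], [-0.001, -1.0, 0.001]]
wrist_force: [-2.5, 1.0, 12.1]
grip_width: 0.0001
```

Call:
{"method": "carry_out", "body": {"commands": [[0,0.03,0,0,0,0,0],[0,0.06,0,0,0,0,0],[0,0.09,0,0,0,0,0],[0,0.12,0,0,0,0,0],[0,0.15,0,0,0,0,0],[0,0.18,0,0,0,0,0],[0,0.18,0,0,0,0,0],[0,0.18,0,0,0,0,0]]}}

```text
time_s: 27.4
eef_pos: [0.6077, -0.2314, 0.0485]
tcp_rot: [[-0.998, 0.002, -0.066], [0.066, -0.001, -0.998], [-0.002, -1.0, 0.0]]
wrist_force: [-2.2, 0.8, 10.2]
grip_width: -0.0003
```

```bash
python3 v.py 14; python3 d.py 0.6121 -0.1593 0.070 176.2
```

```text
cm [ 0.04 -2.15 -7.22] rad [-0.0004  0.0001 -0.0016]
t 27.5 pos [ 0.6077 -0.2314  0.0486] F [-1.94  1.42 10.22] T [ 0.18  0.31 -0.06] w -0.0002 q [-0.43  0.58  1.55  0.    1.01  1.21]
```

View pics/c14.png

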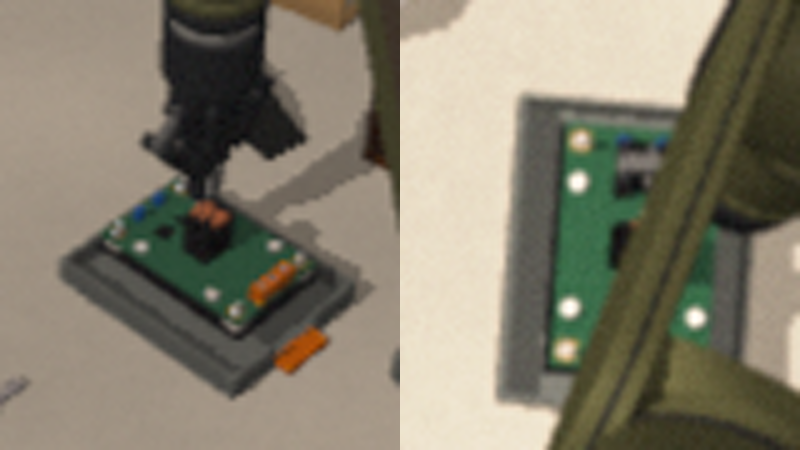

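The force dropped from 12.1 to 10.2 N with a deeper push, and pin 2 stands proud at (180,187). It clicked. On to button 3.

Call:
{"method": "carry_out", "body": {"commands": [[0,-0.6,0,0,0,0,0],[0,-1.4,0,0,0,0,0],[0,-2.4,0,0,0,0,0],[0,-3.4,0,0,0,0,0],[0,-3.8,-2,0,0,0,0],[0,-3.8,-4,0,0,0,0],[0,-3.8,-6,0,0,0,0],[0.03,-3.8,-7.22,0,0,0,0]]}}

```text
time_s: 28.17
eef_pos: [0.6118, -0.1576, 0.0862]
tcp_rot: [[-0.998, 0.001, -0.066], [0.066, 0.0, -0.998], [-0.001, -1.0, -0.0]]
wrist_force: [0.4, 0.1, 0.3]
grip_width: -0.0006
```

Call:
{"method": "carry_out", "body": {"commands": [[0,0,0,0,0,0,0],[0,0,0,0,0,0,0],[0,0.3,0,0,0,0,0],[0,0.6,0,0,0,0,0],[0,0.9,0,0,0,0,0],[0,1.1,0,0,0,0,0],[0,1.3,0,0,0,0,0],[0,1.3,0,0,0,0,0]]}}

```text
time_s: 28.83
eef_pos: [0.6111, -0.1594, 0.0715]
tcp_rot: [[-0.998, -0.001, -0.067], [0.067, 0.0, -0.998], [0.001, -1.0, -0.0]]
wrist_force: [0.2, 0.4, 0.1]
grip_width: 0.0
```

```bash
python3 v.py 15; python3 d.py 0.6121 -0.1593 0.070 176.2
```

```text
cm [-0.06  0.21 -0.01] rad [ 0.0001 -0.0002  0.0004]
t 28.93 pos [ 0.6115 -0.1593  0.0721] F [ 0.01 -0.14  0.45] T [-0.01 -0.01  0.03] w -0.0003 q [-0.32  0.53  1.57  0.    1.04  1.32]
```

View pics/c15.png

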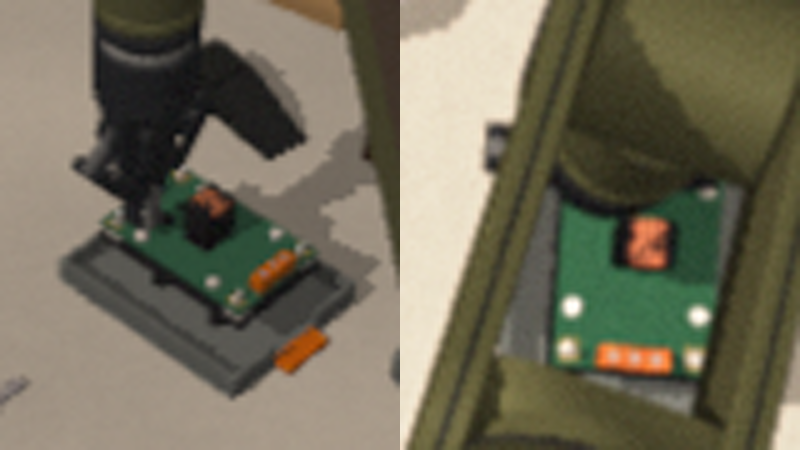

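Call:
{"method": "carry_out", "body": {"commands": [[0,0.1,0,0,0,0,0],[0,0.2,0,0,0,0,0],[0,0.3,0,0,0,0,0],[0,0.4,0,0,0,0,0],[0,0.48,0,0,0,0,0],[0,0.56,0,0,0,0,0],[0,0.62,0,0,0,0,0],[0,0.66,0,0,0,0,0]]}}

```text
time_s: 29.6
eef_pos: [0.6116, -0.1591, 0.0656]
tcp_rot: [[-0.998, -0.0, -0.066], [0.066, 0.0, -0.998], [0.0, -1.0, -0.0]]
wrist_force: [-1.2, -0.1, 0.3]
grip_width: -0.0
```

Call:
{"method": "carry_out", "body": {"commands": [[0,0.05,0,0,0,0,0],[0,0.1,0,0,0,0,0],[0,0.15,0,0,0,0,0],[0,0.2,0,0,0,0,0],[0,0.25,0,0,0,0,0],[0,0.3,0,0,0,0,0],[0,0.35,0,0,0,0,0],[0,0.35,0,0,0,0,0]]}}

```text
time_s: 30.27
eef_pos: [0.6115, -0.1591, 0.0621]
tcp_rot: [[-0.998, -0.0, -0.066], [0.066, 0.0, -0.998], [0.0, -1.0, -0.0]]
wrist_force: [0.1, 0.0, -0.6]
grip_width: -0.0001
```

Call:
{"method": "carry_out", "body": {"commands": [[0,0.05,0,0,0,0,0],[0,0.1,0,0,0,0,0],[0,0.15,0,0,0,0,0],[0,0.2,0,0,0,0,0],[0,0.25,0,0,0,0,0],[0,0.3,0,0,0,0,0],[0,0.35,0,0,0,0,0],[0,0.35,0,0,0,0,0]]}}

```text
time_s: 30.93
eef_pos: [0.6116, -0.1592, 0.0588]
tcp_rot: [[-0.998, 0.0, -0.066], [0.066, -0.0, -0.998], [-0.0, -1.0, 0.0]]
wrist_force: [-0.5, 0.3, 2.5]
grip_width: -0.0001
```

```bash
python3 v.py 16; python3 d.py 0.6121 -0.1593 0.070 176.2
```

```text
cm [-0.05 -1.12  0.01] rad [-0.      0.0002 -0.0001]
t 31.03 pos [ 0.6116 -0.1592  0.0588] F [-1.42  0.36  2.26] T [-0.01  0.14 -0.01] w 0.0 q [-0.32  0.55  1.59 -0.    1.01  1.32]
```

View pics/c16.png

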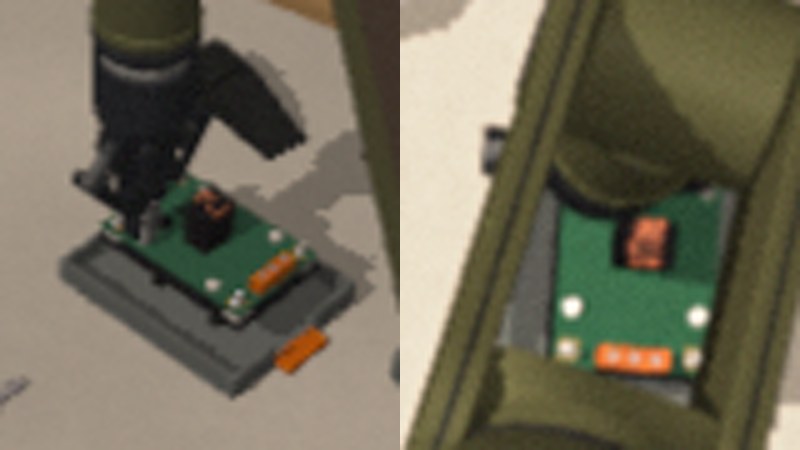

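Contact came only at about 61 mm, which is the fully seated button height (55+3+3). Corner 3 appears to have gone with corner 2. I'll press on to about 13 N to be sure.

Call:
{"method": "carry_out", "body": {"commands": [[0,0.07,0,0,0,0,0],[0,0.14,0,0,0,0,0],[0,0.21,0,0,0,0,0],[0,0.28,0,0,0,0,0],[0,0.35,0,0,0,0,0],[0,0.42,0,0,0,0,0],[0,0.48,0,0,0,0,0],[0,0.48,0,0,0,0,0]]}}

```text
time_s: 31.7
eef_pos: [0.6117, -0.1592, 0.0542]
tcp_rot: [[-0.998, 0.0, -0.066], [0.066, -0.0, -0.998], [-0.0, -1.0, 0.0]]
wrist_force: [-2.2, -0.1, 5.5]
grip_width: -0.0001
```

Call:
{"method": "carry_out", "body": {"commands": [[0,0.06,0,0,0,0,0],[0,0.12,0,0,0,0,0],[0,0.18,0,0,0,0,0],[0,0.24,0,0,0,0,0],[0,0.3,0,0,0,0,0],[0,0.36,0,0,0,0,0],[0,0.4,0,0,0,0,0],[0,0.4,0,0,0,0,0]]}}

```text
time_s: 32.37
eef_pos: [0.6117, -0.1592, 0.0507]
tcp_rot: [[-0.998, 0.001, -0.066], [0.066, -0.0, -0.998], [-0.001, -1.0, 0.0]]
wrist_force: [-2.9, 0.5, 9.0]
grip_width: 0.0
```

Call:
{"method": "carry_out", "body": {"commands": [[0,0.05,0,0,0,0,0],[0,0.1,0,0,0,0,0],[0,0.15,0,0,0,0,0],[0,0.2,0,0,0,0,0],[0,0.25,0,0,0,0,0],[0,0.28,0,0,0,0,0],[0,0.28,0,0,0,0,0],[0,0.28,0,0,0,0,0]]}}

```text
time_s: 33.03
eef_pos: [0.6117, -0.1592, 0.0483]
tcp_rot: [[-0.998, 0.001, -0.066], [0.066, -0.0, -0.998], [-0.001, -1.0, 0.0]]
wrist_force: [-2.2, 1.5, 10.4]
grip_width: -0.0
```

```bash
python3 v.py 17; python3 d.py 0.6121 -0.1593 0.070 176.2
```

```text
cm [-0.04 -2.17  0.01] rad [-0.0002  0.0002 -0.0008]
t 33.13 pos [ 0.6117 -0.1592  0.0483] F [-3.34  1.    9.97] T [ 0.13  0.48 -0.01] w 0.0001 q [-0.32  0.56  1.6  -0.    0.99  1.32]
```

View pics/c17.png

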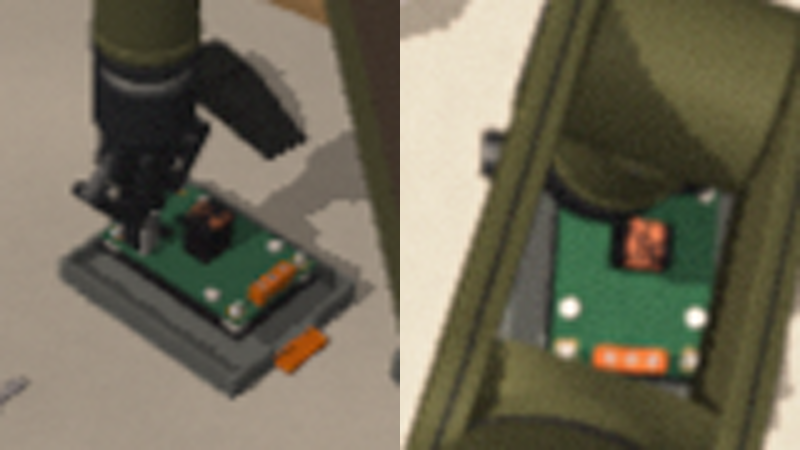

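Call:
{"method": "carry_out", "body": {"commands": [[0,0.05,0,0,0,0,0],[0,0.1,0,0,0,0,0],[0,0.15,0,0,0,0,0],[0,0.2,0,0,0,0,0],[0,0.25,0,0,0,0,0],[0,0.28,0,0,0,0,0],[0,0.28,0,0,0,0,0],[0,0.28,0,0,0,0,0]]}}

```text
time_s: 33.8
eef_pos: [0.6117, -0.1592, 0.0458]
tcp_rot: [[-0.998, 0.001, -0.066], [0.066, -0.0, -0.998], [-0.001, -1.0, 0.0]]
wrist_force: [-2.7, 0.9, 12.8]
grip_width: 0.0002
```

Call:
{"method": "carry_out", "body": {"commands": [[0,0.04,0,0,0,0,0],[0,0.08,0,0,0,0,0],[0,0.12,0,0,0,0,0],[0,0.16,0,0,0,0,0],[0,0.2,0,0,0,0,0],[0,0.2,0,0,0,0,0],[0,0.2,0,0,0,0,0],[0,0.2,0,0,0,0,0]]}}

```text
time_s: 34.47
eef_pos: [0.6117, -0.1592, 0.0441]
tcp_rot: [[-0.998, 0.001, -0.066], [0.066, -0.0, -0.998], [-0.001, -1.0, 0.0]]
wrist_force: [-4.1, 0.8, 13.3]
grip_width: 0.0
```

The force stays linear with 17 mm x 0.8 = 13.5 N, so there is no click left here. I'll retreat clear and check the heights of all four corners.

Call:
{"method": "carry_out", "body": {"commands": [[0,-0.6,0,0,0,0,0],[0,-1.4,0,0,0,0,0],[0,-2.6,0,0,0,0,0],[0,-5,0,0,0,0,0],[0,-8,0,0,0,0,0],[2,-12,1,0,0,0,0],[4,-15,4,0,0,0,0],[6,-17,8,0,0,0,0]]}}

```text
time_s: 35.13
eef_pos: [0.5547, -0.2221, 0.2089]
tcp_rot: [[-0.998, 0.004, -0.063], [0.063, -0.001, -0.998], [-0.004, -1.0, 0.001]]
wrist_force: [1.0, -0.4, -0.4]
grip_width: 0.0001
```

Call:
{"method": "carry_out", "body": {"commands": [[1,-0.5,4,0,0,0,0],[2,-1,8,0,0,0,0],[4,-1,12,0,0,0,0],[6,-1,16,0,0,0,0],[8,-1,19,0,0,0,0],[10,-1,22,0,0,0,0],[12,-1,24,0,0,0,0],[12,-1,24,0,0,0,0]]}}

```text
time_s: 35.8
eef_pos: [0.414, -0.4587, 0.2154]
tcp_rot: [[-0.997, -0.002, -0.071], [0.071, -0.002, -0.997], [0.002, -1.0, 0.002]]
wrist_force: [0.2, -0.6, -0.0]
grip_width: -0.0001
```

```bash
python3 v.py 18; python3 d.py 0.6121 -0.1593 0.070 176.2; python3 -c "
from m2 import *
from scipy.optimize import least_squares
f=load('side18');g=load('top18')
cv2.imwrite('pics/full18.png',g['color'][:,:,::-1])
a=np.radians(-3.8);R=np.array([[np.cos(a),-np.sin(a)],[np.sin(a),np.cos(a)]]);X=btn@R.T+[.5738,-.1928]
for i in range(4):
  Q=np.r_[X[i],.0605]; o=[]
  for F,th in((f,80),(g,130)):
    u=proj(F,Q)[0]; c=cent(F,cent(F,u,2,th),2,th); o.append((c,u))
  if True:
    A=[];b=[]
    for F,(c,u) in zip((f,g),o):
      oo,d=ray(F,c); d=d[0]/np.linalg.norm(d[0]); M=np.eye(3)-np.outer(d,d); A.append(M); b.append(M@oo)
    x=np.linalg.lstsq(np.vstack(A),np.hstack(b),rcond=None)[0]
    print(i,(x*1e3).round(1),'exp',(Q*1e3).round(1),[(c-u).round(2) for c,u in o])
"
```

```text
cm [-17.39  14.55 -30.86] rad [ 0.0005 -0.0028 -0.0002]
t 35.9 pos [ 0.4173 -0.4552  0.2153] F [ 0.5  -0.06 -0.7 ] T [ 0.02  0.04 -0.01] w 0.0001 q [-0.9   0.38  1.44  0.    1.33  0.74]
0 [ 541.7 -155.8   58.1] exp [ 540.3 -154.5   60.5] [array([-0.39,  0.08]), array([ 0.57, -0.18])]
1 [ 536.7 -227.7   59.8] exp [ 535.5 -226.3   60.5] [array([-0.11, -0.2 ]), array([ 0.47, -0.35])]
2 [ 606.5 -230.5   72.5] exp [ 607.3 -231.1   60.5] [array([ 0.45, -2.15]), array([ 0.3, -0.5])]
3 [ 613.9 -160.6   57.4] exp [ 612.1 -159.3   60.5] [array([-0.35,  0.19]), array([ 0.52, -0.27])]
```

View pics/c18.png

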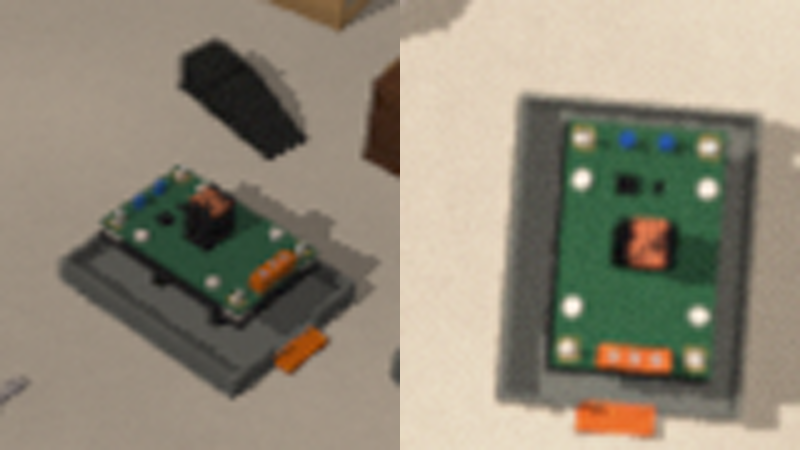

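View pics/full18.png

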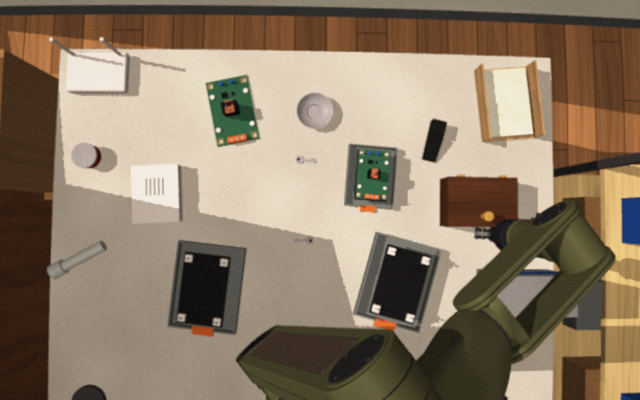

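In the final top view all bystanders are in place. Triangulation puts buttons 0, 1 and 3 at 57-60 mm, which is seated. Button 2 reads 72.5 mm, but the transformer partly hides it in the side view, at (205,187). I don't trust that reading, so I'll check corner 2 by touch.

```bash
python3 d.py 0.6073 -0.2311 0.085 176.2
```

```text
cm [-17.41  13.05 -23.66] rad [ 0.0005 -0.0028 -0.0002]
t 35.9 pos [ 0.4173 -0.4552  0.2153] F [ 0.5  -0.06 -0.7 ] T [ 0.02  0.04 -0.01] w 0.0001 q [-0.9   0.38  1.44  0.    1.33  0.74]
```

Call:
{"method": "carry_out", "body": {"commands": [[-2,0,-3,0,0,0,0],[-4,0,-6,0,0,0,0],[-6,0,-9,0,0,0,0],[-8.5,0,-12,0,0,0,0],[-11,0,-15,0,0,0,0],[-13.5,0,-18,0,0,0,0],[-15.5,0,-21,0,0,0,0],[-17.4,0,-23.6,0,0,0,0]]}}

```text
time_s: 36.57
eef_pos: [0.6093, -0.2261, 0.2154]
tcp_rot: [[-0.998, 0.0, -0.063], [0.063, 0.001, -0.998], [-0.0, -1.0, -0.001]]
wrist_force: [-0.7, -0.8, 0.3]
grip_width: 0.0003
```

Call:
{"method": "carry_out", "body": {"commands": [[0,0,0,0,0,0,0],[0,0,0,0,0,0,0],[0,2,0,0,0,0,0],[0,4.5,0,0,0,0,0],[0,7,0,0,0,0,0],[0,9.5,0,0,0,0,0],[0,11.5,0,0,0,0,0],[0,11.5,0,0,0,0,0]]}}

```text
time_s: 37.23
eef_pos: [0.6035, -0.2292, 0.0956]
tcp_rot: [[-0.998, -0.009, -0.066], [0.066, 0.004, -0.998], [0.009, -1.0, -0.003]]
wrist_force: [-2.0, -0.3, -1.0]
grip_width: -0.0
```

```bash
python3 -c "
from h import optics
optics.grab_frame('top')"; python3 d.py 0.6073 -0.2311 0.068 176.2
```

```text
cm [-0.27  2.99  0.12] rad [ 0.002  -0.0003  0.0059]
t 37.28 pos [ 0.6049 -0.2298  0.0979] F [-0.35  0.9   1.15] T [ 0.01 -0.07 -0.05] w -0.0002 q [-0.43  0.52  1.51 -0.    1.12  1.21]
```

Call:
{"method": "carry_out", "body": {"commands": [[0,0,0,0,0,0,0],[0,0.4,0,0,0,0,0],[0,0.9,0,0,0,0,0],[0,1.5,0,0,0,0,0],[0,2.1,0,0,0,0,0],[0,2.6,0,0,0,0,0],[0,3.0,0,0,0,0,0],[0,3.1,0,0,0,0,0]]}}

```text
time_s: 37.95
eef_pos: [0.6068, -0.2302, 0.068]
tcp_rot: [[-0.998, -0.002, -0.066], [0.066, 0.001, -0.998], [0.002, -1.0, -0.001]]
wrist_force: [-0.8, 0.6, 0.3]
grip_width: 0.0001
```

Call:
{"method": "carry_out", "body": {"commands": [[0,0.06,0,0,0,0,0],[0,0.12,0,0,0,0,0],[0,0.18,0,0,0,0,0],[0,0.24,0,0,0,0,0],[0,0.3,0,0,0,0,0],[0,0.36,0,0,0,0,0],[0,0.4,0,0,0,0,0],[0,0.4,0,0,0,0,0]]}}

```text
time_s: 38.62
eef_pos: [0.6074, -0.2305, 0.0651]
tcp_rot: [[-0.998, -0.0, -0.066], [0.066, 0.0, -0.998], [0.0, -1.0, -0.0]]
wrist_force: [-0.6, -1.0, -0.3]
grip_width: 0.0003
```

Call:
{"method": "carry_out", "body": {"commands": [[0,0.06,0,0,0,0,0],[0,0.12,0,0,0,0,0],[0,0.18,0,0,0,0,0],[0,0.24,0,0,0,0,0],[0,0.3,0,0,0,0,0],[0,0.3,0,0,0,0,0],[0,0.3,0,0,0,0,0],[0,0.3,0,0,0,0,0]]}}

```text
time_s: 39.28
eef_pos: [0.6075, -0.2305, 0.0622]
tcp_rot: [[-0.998, 0.0, -0.066], [0.066, 0.0, -0.998], [-0.0, -1.0, -0.0]]
wrist_force: [0.4, 1.0, 0.1]
grip_width: 0.0
```

Call:
{"method": "carry_out", "body": {"commands": [[0,0.06,0,0,0,0,0],[0,0.12,0,0,0,0,0],[0,0.18,0,0,0,0,0],[0,0.24,0,0,0,0,0],[0,0.3,0,0,0,0,0],[0,0.36,0,0,0,0,0],[0,0.4,0,0,0,0,0],[0,0.4,0,0,0,0,0]]}}

```text
time_s: 39.95
eef_pos: [0.6075, -0.2305, 0.0583]
tcp_rot: [[-0.998, 0.0, -0.066], [0.066, -0.0, -0.998], [-0.0, -1.0, 0.0]]
wrist_force: [-0.4, 0.9, 2.4]
grip_width: 0.0004
```

No contact at 62.2 mm and contact at about 61 mm, so corner 2 is fully home too. Retreating clear.

Call:
{"method": "carry_out", "body": {"commands": [[0,-0.5,0,0,0,0,0],[0,-1.5,0,0,0,0,0],[0,-3,0,0,0,0,0],[0,-6,0,0,0,0,0],[0,-9,0,0,0,0,0],[0,-12,0,0,0,0,0],[0,-14,0,0,0,0,0],[0,-14,0,0,0,0,0]]}}

```text
time_s: 40.62
eef_pos: [0.6106, -0.2319, 0.2049]
tcp_rot: [[-0.998, 0.01, -0.066], [0.066, -0.005, -0.998], [-0.01, -1.0, 0.004]]
wrist_force: [0.6, -0.6, 0.5]
grip_width: -0.0003
```

Call:
{"method": "carry_out", "body": {"commands": [[2,0,3,0,0,0,0],[4,0,6,0,0,0,0],[6,0,9,0,0,0,0],[8,0,12,0,0,0,0],[9,0,14,0,0,0,0],[10,0,15,0,0,0,0],[10,0,15,0,0,0,0],[10,0,15,0,0,0,0]]}}

```text
time_s: 41.28
eef_pos: [0.4974, -0.3732, 0.198]
tcp_rot: [[-0.998, 0.0, -0.068], [0.068, 0.001, -0.998], [0.0, -1.0, -0.001]]
wrist_force: [-0.7, 1.0, -0.0]
grip_width: -0.0002
```

```bash
python3 v.py 19; python3 d.py 0.6 -0.2 0.2 176.2
```

```text
cm [ -9.01  -0.17 -17.86] rad [ 0.001   0.0009 -0.0002]
t 41.38 pos [ 0.4984 -0.3723  0.1981] F [-0.43  1.49  0.13] T [ 0.01 -0.04 -0.03] w -0.0 q [-0.71  0.4   1.45  0.    1.29  0.93]
```

View pics/c19.png

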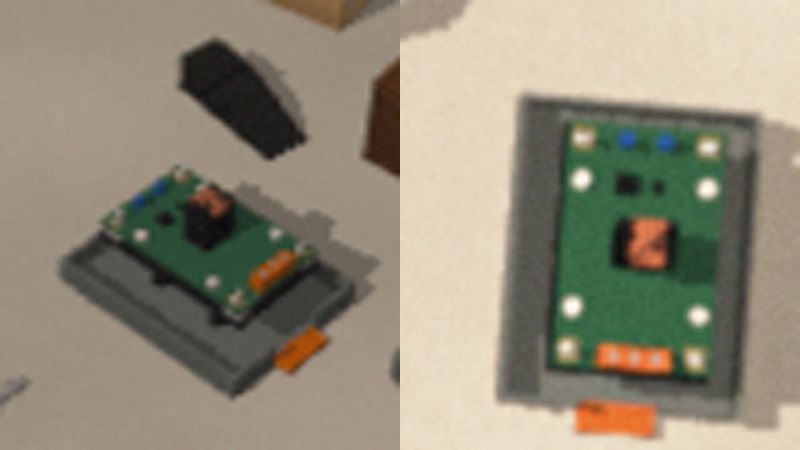

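The board sits level with all four pins proud and its orange block at the notch. The robot is clear.

```bash
python3 -c "
from workcell import bot
print(bot.hand_in())"
```

```text
the job is handed in; nothing more can be done
None
```

The 140 x 90 mm board is on the smallest chime's four posts with its orange block at the cable notch, and all four corners read as fully seated. I handed it in at about 41 s, with the arm clear and touching nothing.

- **Corners 0 and 2:** I felt both click. The force dropped from 11.4 to 9.8 N at corner 0 and from 12.1 to 10.2 N at corner 2, each while pressing deeper.
- **Corner 1:** It went through during an approach that was quicker than I intended. I saw at most 4.4 N at the end of that move, so its peak is unrecorded.
- **Corner 3:** I felt no separate click, so it must have gone together with corner 2. Pressing it to 13.3 N gave only the straight spring response of a seated board.
- **Touch checks:** Buttons 2 and 3 meet the finger at about 61 mm, the fully seated height. Button 1 met it at 62.6 mm, as expected with the far end still up. The highest force I read on the board was 13.3 N.
- **Final pictures:** All four pins stand proud and the board is level. The other things in the top view looked unmoved.
- **Disagreement:** Two-camera heights for buttons 0, 1 and 3 were 57 to 60 mm, close to seated. Button 2 read 72.5 mm because the transformer partly hides it in the side view. I rejected that reading after re-touching the button.

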